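# Box up the clean stir bars

## Task

Pack the clean stir bars for dispatch. Raise the dish lid by its tab, tab edge first while the far edge still rests on the dish, until it is just clear, and set it aside on the bench, never carrying it more than about 10 cm above the bench; then lay all the stir bars on the floor of the dish. Put the lid back centred and fully down with its tab pointing to the same end of the carton as before, then fold the carton's four side panels upright round the dish, leaving the beaker, film roll and tape where they are.

Things in the scene. Friction and masses are not known exactly. Their poses are not given: they have to be found in the camera images.
- carton: flat brown cardboard blank of an open carton, glued down to the bench with a strip of double-sided tape, so that it cannot slide. Its base is 124 mm (own x, away from the robot) by 148 mm (own y, to the robot's left), 3 mm thick; origin at the centre of its underside, on the bench. A creased side panel hangs on each of its four edges, named near, far, left, right as seen by the robot
- panel_near (a joint): angle of the near side panel (-x edge of the carton's base; 140 mm long, 38 mm high, 3 mm thick) about its crease: 0 at its lowest, where the pre-bent crease holds it sloping up 0.3 rad (17 degrees) from the bench, 1.27 upright, stop at 1.32. It starts at 0.05 to 0.3, its free edge 13 mm or more above the bench. It stays at any angle where it is left (stiff crease, about 0.02 N m); a fingertip brought from outside under its free edge and moved level inwards folds it up
- panel_near_hinge (a point): middle of the crease of the near panel, 1.5 mm above the bench; axes as the carton's
- panel_near_edge (a point): middle of the free edge of the near panel
- panel_far (a joint): angle of the far side panel (+x edge of the carton's base; 140 mm long, 38 mm high, 3 mm thick) about its crease: 0 at its lowest, where the pre-bent crease holds it sloping up 0.3 rad (17 degrees) from the bench, 1.27 upright, stop at 1.32. It starts at 0.05 to 0.3, its free edge 13 mm or more above the bench. It stays at any angle where it is left (stiff crease, about 0.02 N m); a fingertip brought from outside under its free edge and moved level inwards folds it up
- panel_far_hinge (a point): middle of the crease of the far panel, 1.5 mm above the bench; axes as the carton's
- panel_far_edge (a point): middle of the free edge of the far panel
- panel_left (a joint): angle of the left side panel (+y edge of the carton's base; 116 mm long, 38 mm high, 3 mm thick) about its crease: 0 at its lowest, where the pre-bent crease holds it sloping up 0.3 rad (17 degrees) from the bench, 1.27 upright, stop at 1.32. It starts at 0.05 to 0.3, its free edge 13 mm or more above the bench. It stays at any angle where it is left (stiff crease, about 0.02 N m); a fingertip brought from outside under its free edge and moved level inwards folds it up
- panel_left_hinge (a point): middle of the crease of the left panel, 1.5 mm above the bench; axes as the carton's
- panel_left_edge (a point): middle of the free edge of the left panel
- panel_right (a joint): angle of the right side panel (-y edge of the carton's base; 116 mm long, 38 mm high, 3 mm thick) about its crease: 0 at its lowest, where the pre-bent crease holds it sloping up 0.3 rad (17 degrees) from the bench, 1.27 upright, stop at 1.32. It starts at 0.05 to 0.3, its free edge 13 mm or more above the bench. It stays at any angle where it is left (stiff crease, about 0.02 N m); a fingertip brought from outside under its free edge and moved level inwards folds it up
- panel_right_hinge (a point): middle of the crease of the right panel, 1.5 mm above the bench; axes as the carton's
- panel_right_edge (a point): middle of the free edge of the right panel
- dish_center (a point): centre of the clear plastic culture dish (100 mm outside diameter, 20 mm high, 90 g, wall 2.5 mm, inner floor 3 mm above its underside), 10 mm above its underside; z up. It stands loose on the carton's base, about 10 mm to the -y side of the base's middle, under its lid
- lid_center (a point): centre of the dish's clear shallow lid (110 mm outside diameter, 10 mm high, 25 g: top plate 3 mm, skirt 7 mm deep and 2.5 mm thick, with 2.5 mm play round the dish), 5 mm above the lower edge of its skirt. z up when it is right way up; +y points to the tab. Seated on the dish it is 8 mm above dish_center
- lid_tab (a point): middle of the lid's lifting tab: a flat clear tongue on the rim, 14 mm wide (own x), 22 mm long radially (own y, 55 to 77 mm from the lid's centre), 6 mm thick, 2 mm above lid_center, level with the lid's top face. At the start it points to the carton's left (+y) end, where the base has room for it; pointing at another wall it would stop that wall
- bar_1_center (a point): centre of a white plastic-coated magnetic stir bar lying on the bench, 30 mm long (own x), 10 mm thick and wide, 12 g; z up. Two to four bars are there; None if this one is absent
- bar_2_center (a point): centre of a white plastic-coated magnetic stir bar lying on the bench, 30 mm long (own x), 10 mm thick and wide, 12 g; z up. Two to four bars are there; None if this one is absent
- bar_3_center (a point): centre of a white plastic-coated magnetic stir bar lying on the bench, 30 mm long (own x), 10 mm thick and wide, 12 g; z up. Two to four bars are there; None if this one is absent
- bar_4_center (a point): centre of a white plastic-coated magnetic stir bar lying on the bench, 30 mm long (own x), 10 mm thick and wide, 12 g; z up. Two to four bars are there; None if this one is absent
- beaker: translucent plastic beaker, 90 mm wide, 99 mm high, at the right; origin at the centre of its underside. To be left alone
- film: standing white roll of sealing film, 36 mm diameter, 104 mm high; origin at the centre of its underside. To be left alone
- tape: roll of paper tape, 72 mm diameter, 18 mm high, lying flat; origin at the centre of its underside. To be left alone
There are look-alikes about, which are no part of the job. Leave any turquoise look-alike of the part that bears lid_center alone.

How it is judged:
By the outcome, as a careful person would: the job done as asked, in the order asked, and still so for the second after the job is handed in, with the robot touching nothing.
Of bar_1, bar_2, bar_3, bar_4 only 2 to 4 are there at a start; the rules pass over those that are not, and their reading is None.
At some moment in a run one of bar_1, bar_2, bar_3, bar_4 may be knocked a few centimetres aside while the robot is not near it.
Once in a run the grip may slacken for a moment while it holds something.
It also fails if it takes over 210 s, if anything falls off the work surface, if the arm or the gripper's body presses on something with over 40 N, if the wrist force passes 120 N, or if a joint passes its speed limit or range.

## Robot

A 6-joint arm with a two-finger parallel gripper is mounted at the origin on a cart in front of the work surface, level with it; the furniture and walls round the work are solid. World frame = base frame: x ahead of the robot, y to its left, z up, the work surface at z = 0. Lengths are in m, angles in degrees, forces in N, time in s.
With the tool pointing down it reaches from about 0.275 to 0.725 m from the base axis. Payload 15.9 kg.
Tool frame: the origin (TCP) lies at the very end of the fingers, on their centre line; the grasp point (between the pads) lies 19 mm behind it; z points along the fingers, y is the line along which they close (so a half turn about z gives the same grasp; the last joint's range is limited). The gripper opens to 85 mm and grips with 20 to 120 N. Pads are 22 mm wide; open, the fingers measure 114 mm over their backs; the gripper's body (76 mm by 85 mm) begins 54 mm behind the grasp point. The pads swing forward as they close: fully open they stand 13 mm farther back than shut.
Start: joints at [0, 12.198, -1.971, 75.831, 0, 90], TCP at [0.5, -0, 0.231] pointing down, gripper open.
Joint ranges: [-170.91, 170.91], [-42.67, 98.43], [-65.05, 77.54], [-120.47, 116.71], [-90, 82.35], [-180, 180]. Speed limits (degrees/s): [108.29, 108.29, 136.94, 147.25, 180, 180].

## Interface

Orientations are given as [roll, pitch, yaw] about the fixed x, y, z axes, in that order (R = Rz(yaw) Ry(pitch) Rx(roll)).
In Python, from station import status, read_camera, calibration, finish_job gives the robot as it stands.
- The arm moves only by the tool arm_command, never from a script. Its argument "steps" is a list of rows, each an object of numbers: "x", "y", "z": the shift along the tool's x, y, z in m; "ax", "ay", "az": the turn, a rotation vector about the tool's x, y, z in rad. In form: [{"x": .., "y": .., "z": .., "ax": .., "ay": .., "az": ..}, ...]. A call has 1 to 10 rows; each row is the pose to reach, as a shift and turn from the pose commanded when the call began, along the tool's axes at that moment; what a row does not reach only later rows make up. A row lasts 1/8 s, in which the tool goes at most 62.5 mm and 10.7 degrees, less where a joint would pass 70% of its speed; a pose out of reach is approached as far as the arm can. A call with a gripper value outside its range is refused whole. "jaw" is the closure in counts, from 0 (fully open) to 255 (shut), set as the call begins (left out, the last holds). The fingers move at their own pace and stop on an object; the grip force is fixed at half the most. Time passes only in rows, so rows that repeat a pose let the fingers close. It gives the time, the measured TCP pose, the force, the opening and the grip force at its end, in the units of the state.
- status.get_obs(): the state, without advancing time (a new reading comes with each control period).
- read_camera(name): name is "scene" or "side" or "wrist"; returns (picture, depth): 384x512x3 uint8, blue, green, red; 384x512 float32, m along the optical axis (not along the pixel's ray), 0 where there is no reading.
- calibration(name): a dict with "intrinsics" (3x3 intrinsics, pixels), "dist" ([k1, k2, p1, p2, k3] as OpenCV has them; the pictures are not rectified), "camera_from_world" (4x4, takes a point from world to camera coordinates). Camera axes: x right, y up, looking along -z (the intrinsics and any distortion apply to the point x, -y, -z); pixel columns grow to the right and rows downward; lengths in m; the calibration is good to about 2 mm. A picture is of the moment at which its call begins: read the wrist's pose just before it. calibration takes no time and is no camera call; for the wrist camera it gives the pose at the moment of the call.
- finish_job(): hands the job in; it is judged then, once.
The state is a dict: "clock": time; "q": joint angles; "qd": joint speeds; "joint_torque": joint torques, N m; "ee_pos": TCP position; "orientation": TCP orientation; "wrist_force": force on the tool from outside, world axes, zero at the start; "torque": the same for the moment, N m; "gripper_width": finger opening in m; "finger_force": force on a finger pad.
Only numpy, scipy, OpenCV 4.12 (cv2) and the standard library are available. Lean on these libraries where they do the work, as an engineer would, in place of code of your own. Each camera call takes 0.05 s, during which the arm holds its last target. There are 200 camera calls.

## Working session

There is one attempt and no reset: what is moved stays moved. The work goes in short steps, Python scripts to look and compute and a tool call to move; the robot and the scene stay as the last step left them, time stands still between calls to the robot, and variables do not carry over. Pictures are saved under pics/ and viewed, at most 14 in all, crops included, and the job is handed in when it is done.

Besides the shell and the picture viewer there is one more tool, called after "Request:" by a JSON object that holds its "api" and its "payload", one argument or row to a line. arm_command: Moves the arm, as the interface text tells. Its arguments: {"type":"object","properties":{"steps":{"type":"array","items":{"type":"object","properties":{"x":{"type":"number"},"y":{"type":"number"},"z":{"type":"number"},"ax":{"type":"number"},"ay":{"type":"number"},"az":{"type":"number"}}}},"jaw":{"type":"number"}},"required":["steps"]}

```bash
ls; mkdir -p pics; cat > h.py <<'E'
import numpy as np, cv2
from station import status, read_camera, calibration, finish_job
def shot(name, fn=None):
    cal=calibration(name); p,d=read_camera(name)
    if fn: cv2.imwrite('pics/'+fn,p)
    return p,d,cal
def world(u,v,depth,cal):
    # pixel+depth -> world
    K=np.array(cal['intrinsics']);D=np.array(cal['dist'])
    uv=np.array([[u,v]],float).reshape(-1,1,2)
    n=cv2.undistortPoints(uv,K,D).reshape(2)
    pc=np.array([n[0]*depth,-n[1]*depth,-depth,1])
    return (np.linalg.inv(np.array(cal['camera_from_world']))@pc)[:3]
def cloud(d,cal):
    K=np.array(cal['intrinsics']);D=np.array(cal['dist'])
    h,w=d.shape
    g=np.stack(np.meshgrid(np.arange(w),np.arange(h)),-1).reshape(-1,1,2).astype(float)
    n=cv2.undistortPoints(g,K,D).reshape(h,w,2)
    pc=np.stack([n[...,0]*d,-n[...,1]*d,-d,np.ones_like(d)],-1)
    return (pc@np.linalg.inv(np.array(cal['camera_from_world'])).T)[...,:3]
def ray_z(u,v,z,cal):
    T=np.linalg.inv(np.array(cal['camera_from_world']))
    a=world(u,v,1.0,cal); o=T[:3,3]; r=a-o
    return o+r*(z-o[2])/r[2]
E
python3 - <<'E'
from h import *
o=status.get_obs(); print(o['clock'],o['ee_pos'],o['orientation'],o['gripper_width'])
for n in ['scene','side','wrist']:
    p,d,c=shot(n,n+'0.png'); T=np.linalg.inv(np.array(c['camera_from_world'])); print(n,T.round(3).tolist(),np.array(c['intrinsics']).round(1).tolist(),c['dist'],(d==0).mean())
E
```

```text
pics
0.0 [4.99652694e-01 5.21195552e-06 2.30822460e-01] [-1.79935148e+02 -2.26286206e-03  8.99981592e+01] 0.08538484123768639
scene [[0.75, 0.425, -0.506, 0.009], [-0.661, 0.49, -0.568, -0.635], [0.006, 0.761, 0.649, 0.764], [0.0, 0.0, 0.0, 1.0]] [[365.4, 0.0, 254.2], [0.0, 365.4, 189.8], [0.0, 0.0, 1.0]] [-0.07582045  0.          0.          0.          0.        ] 0.004130045572916667
side [[-0.993, 0.076, -0.087, 0.463], [-0.114, -0.545, 0.831, 0.934], [0.016, 0.835, 0.55, 0.677], [0.0, 0.0, 0.0, 1.0]] [[437.0, 0.0, 249.6], [0.0, 437.0, 194.8], [0.0, 0.0, 1.0]] [0.02639068 0.         0.         0.         0.        ] 0.0037434895833333335
wrist [[1.0, -0.0, 0.001, 0.501], [-0.0, 0.948, 0.317, 0.082], [-0.001, -0.317, 0.948, 0.375], [0.0, 0.0, 0.0, 1.0]] [[318.2, 0.0, 250.1], [0.0, 318.2, 196.6], [0.0, 0.0, 1.0]] [0.01242058 0.         0.         0.         0.        ] 0.004038492838541667
```

View pics/scene0.png

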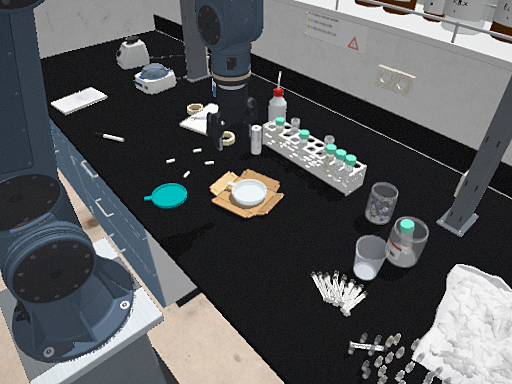

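View pics/side0.png

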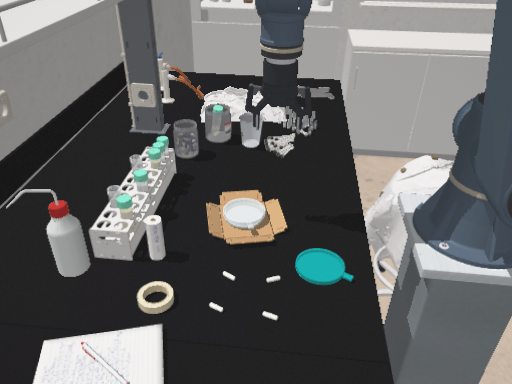

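View pics/wrist0.png

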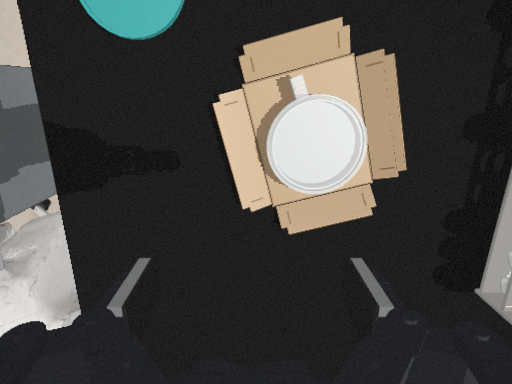

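The scene shows four white bars at about (170,161), (186,174), (197,151) and (209,163). The carton and lid are at (248,192), with the turquoise decoy at (168,195). In the wrist view the lid centre is at (317,145) and the tab at (298,88). Next I'll measure these.

```bash
cat >> h.py <<'E'
def ortho(p,d,cal,x0,x1,y0,y1,s=1000):
    """top view: rows = x descending (up = +x), cols = y descending (left=+y); returns colour, height"""
    P=cloud(d,cal); ok=(d>0)
    H=int((x1-x0)*s);W=int((y1-y0)*s)
    r=((x1-P[...,0])*s).astype(int);c=((y1-P[...,1])*s).astype(int)
    ok&=(r>=0)&(r<H)&(c>=0)&(c<W)&(P[...,2]<0.15)
    im=np.zeros((H,W,3),np.uint8);z=np.full((H,W),np.nan,np.float32)
    o=np.argsort(P[...,2][ok]); im[r[ok][o],c[ok][o]]=p[ok][o]; z[r[ok][o],c[ok][o]]=P[...,2][ok][o]
    return im,z
def whites(p,d,cal,box,thr=150,zmax=0.03,amin=8):
    P=cloud(d,cal); x0,x1,y0,y1=box
    hsv=cv2.cvtColor(p,cv2.COLOR_BGR2HSV)
    m=(hsv[...,2]>thr)&(hsv[...,1]<50)&(P[...,0]>x0)&(P[...,0]<x1)&(P[...,1]>y0)&(P[...,1]<y1)&(P[...,2]<zmax)&(d>0)
    n,l,st,ce=cv2.connectedComponentsWithStats(m.astype(np.uint8))
    out=[]
    for i in range(1,n):
        if st[i,4]>=amin:
            Q=P[l==i]; rc=cv2.minAreaRect((Q[:,:2]*1000).astype(np.float32))
            w,h=rc[1]; box4=cv2.boxPoints(rc); e=[box4[1]-box4[0],box4[2]-box4[1]]; e=max(e,key=np.linalg.norm)
            out.append((st[i,4],ce[i].round(0).tolist(),np.array(rc[0]).round(1).tolist(),round(max(w,h),1),round(min(w,h),1),round(float(np.degrees(np.arctan2(e[1],e[0]))%180),1),round(float(np.percentile(Q[:,2],90)),4)))
    return out
E
python3 - <<'E'
from h import *
for n in ['scene','side']:
    p,d,c=shot(n); print(n); [print(r) for r in whites(p,d,c,(0.25,0.75,0.05,0.6))]
p,d,c=shot('wrist')
P=cloud(d,c); print('ray bench z', np.nanmedian(P[150:170,440:470,2]))
im,z=ortho(p,d,c,0.35,0.75,0.0,0.4,1000)
for uv in [(317,145),(298,88),(255,72),(353,58),(372,185),(275,203),(235,150),(385,115),(300,45),(325,210)]:
    print(uv,P[uv[1],uv[0]].round(4))
E
```

```text
scene
(np.int32(340), [196.0, 123.0], [709.0, 496.8], 149.9, 114.2, 108.1, 0.0131)
(np.int32(26), [231.0, 137.0], [727.3, 309.2], 67.2, 20.2, 44.2, 0.0199)
(np.int32(19), [120.0, 139.0], [403.5, 589.1], 24.7, 12.4, 128.9, 0.0154)
(np.int32(47), [255.0, 150.0], [739.6, 185.2], 24.1, 10.8, 117.0, 0.0268)
(np.int32(19), [196.0, 150.0], [588.9, 335.9], 26.2, 10.4, 153.3, 0.0103)
(np.int32(22), [170.0, 160.0], [480.7, 343.3], 29.0, 8.1, 158.7, 0.0112)
(np.int32(22), [209.0, 162.0], [577.6, 242.5], 27.9, 11.1, 141.7, 0.0102)
(np.int32(19), [186.0, 173.0], [482.1, 241.1], 26.0, 9.2, 22.0, 0.0114)
(np.int32(149), [239.0, 184.0], [572.3, 76.2], 88.1, 51.4, 0.6, 0.028)
(np.int32(4579), [185.0, 311.0], [381.4, 323.5], 547.6, 262.3, 89.8, -0.4602)
side
(np.int32(357), [242.0, 221.0], [572.2, 73.2], 94.0, 46.1, 179.9, 0.0288)
(np.int32(68), [159.0, 254.0], [741.1, 205.2], 19.7, 6.7, 42.3, 0.0264)
(np.int32(55), [228.0, 275.0], [577.6, 245.4], 29.5, 9.1, 156.0, 0.0125)
(np.int32(53), [273.0, 278.0], [481.4, 242.1], 28.5, 8.6, 22.4, 0.0118)
(np.int32(402), [155.0, 297.0], [714.3, 318.9], 93.1, 69.4, 89.5, 0.0196)
(np.int32(67), [215.0, 307.0], [588.8, 332.5], 32.9, 16.8, 155.2, 0.0107)
(np.int32(72), [270.0, 315.0], [479.5, 339.9], 30.9, 18.5, 159.8, 0.0107)
(np.int32(2919), [136.0, 357.0], [711.7, 460.9], 136.0, 103.2, 103.8, 0.0147)
ray bench z 0.0010153709604806826
(317, 145) [0.5737 0.0249 0.0273]
(298, 88) [0.5501 0.0837 0.0273]
(255, 72) [0.5059 0.1001 0.0069]
(353, 58) [0.5008 0.0816 0.3751]
(372, 185) [ 6.498e-01 -2.850e-02  6.000e-04]
(275, 203) [ 0.5313 -0.0502  0.0054]
(235, 150) [0.4834 0.0172 0.0146]
(385, 115) [0.6485 0.0556 0.0149]
(300, 45) [0.5521 0.1256 0.0134]
(325, 210) [ 0.5915 -0.0562  0.0137]
```

```bash
cat >> h.py <<'E'
from scipy.optimize import least_squares
def lidfit(p,d,cal,zlo,zhi,box,rmax=0.055):
    """circle centre and tab azimuth from the top surface cloud"""
    P=cloud(d,cal); hsv=cv2.cvtColor(p,cv2.COLOR_BGR2HSV)
    m=(P[...,2]>zlo)&(P[...,2]<zhi)&(d>0)&(P[...,0]>box[0])&(P[...,0]<box[1])&(P[...,1]>box[2])&(P[...,1]<box[3])&(hsv[...,1]<60)&(hsv[...,2]>90)
    n,l,st,ce=cv2.connectedComponentsWithStats(m.astype(np.uint8)); i=1+np.argmax(st[1:,4]); 
    Q=P[l==i]; 
    a=np.array(Q[:,:2]); c=np.median(a,0)
    # boundary by angle, excluding tab iteratively
    for _ in range(10):
        v=a-c; r=np.hypot(*v.T); th=np.arctan2(v[:,1],v[:,0]); b=((th+np.pi)/(2*np.pi)*72).astype(int)%72
        e=np.array([a[b==k][np.argmax(r[b==k])] for k in range(72) if (b==k).any()]); re=np.hypot(*(e-c).T)
        e=e[re<0.0585]
        f=least_squares(lambda x:np.hypot(e[:,0]-x[0],e[:,1]-x[1])-x[2],[*c,0.055],loss='soft_l1',f_scale=.001).x; c=f[:2]
    v=a-c; r=np.hypot(*v.T); t=a[r>0.059]; 
    tm=t.mean(0) if len(t) else c*0
    return c,f[2],tm,len(t),np.degrees(np.arctan2(*(tm-c)[::-1])),np.median(Q[:,2])
E
python3 - <<'E'
from h import *
p,d,c=shot('wrist')
r=lidfit(p,d,c,0.018,0.04,(0.45,0.7,-0.1,0.2)); print(r)
P=cloud(d,c); hsv=cv2.cvtColor(p,cv2.COLOR_BGR2HSV)
ok=(d>0)&(P[...,0]>.45)&(P[...,0]<.7)&(P[...,1]>-.12)&(P[...,1]<.2)
br=ok&(hsv[...,1]>60)&(hsv[...,0]<25)&(hsv[...,2]>60)&(P[...,2]<.04)
print(br.sum())
# base: z in 0..0.0065 ; grid search of carton pose: project to own frame
Q=P[br]
rc=cv2.minAreaRect((Q[:,:2]*1000).astype(np.float32)); print('all',rc)
B=Q[(Q[:,2]<.0062)]
# fit by maximising base pts inside and panel slope outside: height model
def model(x,Q):
    cx,cy,th,an,af,al,ar=x
    u=(Q[:,0]-cx)*np.cos(th)+(Q[:,1]-cy)*np.sin(th); v=-(Q[:,0]-cx)*np.sin(th)+(Q[:,1]-cy)*np.cos(th)
    z=np.full(len(Q),.003)
    for w,h,a in ((-u,.062,an),(u,.062,af),(v,.074,al),(-v,.074,ar)):
        z=np.maximum(z,.003+np.clip(w-h,0,None)*np.tan(a+.3))
    return z
M=Q[::3]; z0=0.001
f=least_squares(lambda x:model(x[:7],M)+x[7]-M[:,2],[.573,.04,np.radians(14),.15,.15,.15,.15,.001],loss='soft_l1',f_scale=.002,x_scale=[.01,.01,.1,.1,.1,.1,.1,.001]).x
print('carton',f.round(4),'yaw',np.degrees(f[2]),'panel angles',f[3:7].round(2))
res=model(f[:7],M)+f[7]-M[:,2];print('rms mm',np.median(abs(res))*1000)
np.save('carton.npy',f)
u=np.array([np.cos(f[2]),np.sin(f[2])]);v=np.array([-u[1],u[0]])
print('dish in carton',(r[0]-f[:2])@u,(r[0]-f[:2])@v)
vis=p.copy(); 
K=np.array(c['intrinsics']);T=np.array(c['camera_from_world'])
def proj(X):
    q=(T@np.append(X,1))[:3]; q=q*[1,-1,-1]
    return cv2.projectPoints(q.reshape(1,1,3),np.zeros(3),np.zeros(3),K,np.array(c['dist']))[0].reshape(2)
for a,b in ((-1,-1),(-1,1),(1,-1),(1,1)):
    cv2.circle(vis,tuple(int(t) for t in proj(np.append(f[:2]+a*.062*u+b*.074*v,.004))),2,(0,0,255),-1)
cv2.circle(vis,tuple(int(t) for t in proj(np.append(r[0],.027))),2,(255,0,0),-1); cv2.circle(vis,tuple(int(t) for t in proj(np.append(r[2],.027))),2,(255,0,0),-1)
cv2.imwrite('pics/v1.png',cv2.resize(vis[0:260,180:440],None,fx=2.2,fy=2.2))
E
```

```text
(array([0.57330059, 0.02362919]), np.float64(0.05449677569503666), array([0.54961378, 0.0872079 ]), 254, np.float64(110.43332395773074), np.float64(0.02736050047180877))
21313
all ((573.0289306640625, 29.427139282226562), (205.60293579101562, 231.17013549804688), 14.721600532531738)
carton [0.5694 0.032  0.2567 0.0687 0.1286 0.0855 0.1944 0.0015] yaw 14.707312287150463 panel angles [0.07 0.13 0.09 0.19]
rms mm 0.603668148413468
dish in carton 0.0016315743091633963 -0.00908899488319324
```

View pics/v1.png

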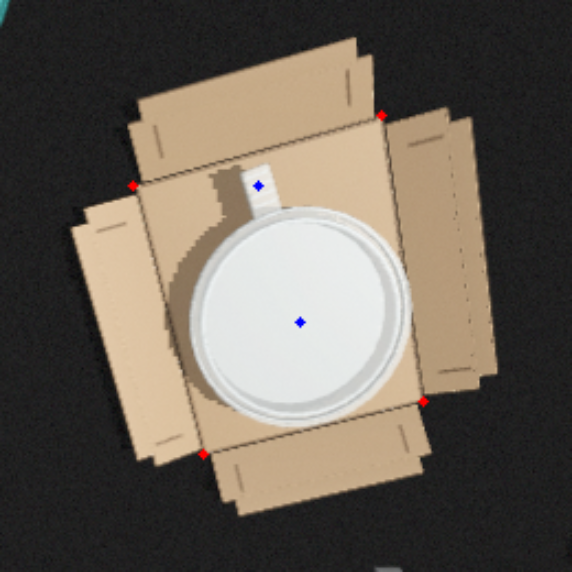

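The fitted corners and blue centres match the picture, which gives these poses:
- **Lid:** centre (0.573, 0.024), tab azimuth 110.4°.
- **Carton:** centre (0.569, 0.032), yaw 14.7°.

I'll hover over the tab with the jaw part-open.

Request:
{"api": "arm_command", "payload": {
  "steps": [
    {"x": 0.02,"y": 0.012,"z": 0.04,"az": -0.12},
    {"x": 0.05,"y": 0.03,"z": 0.09,"az": -0.25},
    {"x": 0.075,"y": 0.045,"z": 0.13,"az": -0.34},
    {"x": 0.0855,"y": 0.0505,"z": 0.165,"az": -0.356},
    {"x": 0.0855,"y": 0.0505,"z": 0.165,"az": -0.356},
    {"x": 0.0855,"y": 0.0505,"z": 0.165,"az": -0.356}
  ],
  "jaw": 150
}}

```text
invalid input
```

```bash
python3 - <<'E'
from h import *
o=status.get_obs(); print(o['ee_pos'],o['orientation'],o['gripper_width'],o['wrist_force'])
p,d,c=shot('wrist','w1.png')
P=cloud(d,c); print('lid pts z',np.median(P[...,2][(P[...,2]>.02)&(P[...,2]<.035)]))
# occupancy for lid set-down, beaker location
p,d,c=shot('scene'); P=cloud(d,c); m=(P[...,2]>.015)&(P[...,2]<.13)&(d>0)&(P[...,0]>.28)&(P[...,0]<.75)&(P[...,1]<-.06)&(P[...,1]>-.4)
import collections
k=collections.Counter(map(tuple,(P[m][:,:2]//.04).astype(int))); print({(round(a*.04,2),round(b*.04,2)):n for (a,b),n in sorted(k.items()) if n>5})
E
```

```text
[ 4.99914462e-01 -1.60778237e-06  2.31188042e-01] [-1.79985233e+02  3.98388850e-04  9.00016311e+01] 0.08512202193438305 [0.15883569 0.28690662 0.59349911]
lid pts z 0.027299625232458158
{(np.float64(0.44), np.float64(-0.4)): 15, (np.float64(0.48), np.float64(-0.4)): 174, (np.float64(0.48), np.float64(-0.36)): 41, (np.float64(0.52), np.float64(-0.4)): 33, (np.float64(0.52), np.float64(-0.08)): 8, (np.float64(0.56), np.float64(-0.4)): 178, (np.float64(0.56), np.float64(-0.08)): 33, (np.float64(0.6), np.float64(-0.4)): 440, (np.float64(0.6), np.float64(-0.36)): 8, (np.float64(0.6), np.float64(-0.08)): 17, (np.float64(0.64), np.float64(-0.4)): 10, (np.float64(0.68), np.float64(-0.4)): 63, (np.float64(0.72), np.float64(-0.4)): 52}
```

View pics/w1.png

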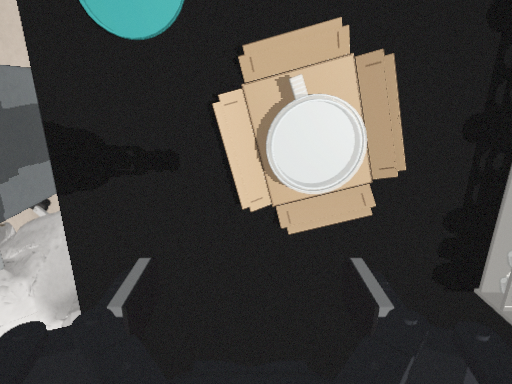

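The command was refused and the arm hasn't moved, so the view is unchanged. I'll retry with all six fields in every row.

Request:
{"api": "arm_command", "payload": {
  "steps": [
    {"x": 0.02,"y": 0.012,"z": 0.04,"ax": 0,"ay": 0,"az": -0.12},
    {"x": 0.05,"y": 0.03,"z": 0.09,"ax": 0,"ay": 0,"az": -0.25},
    {"x": 0.075,"y": 0.045,"z": 0.13,"ax": 0,"ay": 0,"az": -0.34},
    {"x": 0.0855,"y": 0.0505,"z": 0.165,"ax": 0,"ay": 0,"az": -0.356},
    {"x": 0.0855,"y": 0.0505,"z": 0.165,"ax": 0,"ay": 0,"az": -0.356},
    {"x": 0.0855,"y": 0.0505,"z": 0.165,"ax": 0,"ay": 0,"az": -0.356}
  ],
  "jaw": 150
}}

```text
clock: 1.2
ee_pos: [0.5509, 0.0852, 0.0677]
orientation: [179.9, 0.0, 110.4]
wrist_force: [0.3, -0.4, 0.3]
gripper_width: 0.0354
finger_force: 0.0
```

```bash
python3 - <<'E'
from h import *
o=status.get_obs(); print(o['ee_pos'],o['orientation'],o['gripper_width'])
p,d,c=shot('wrist','w2.png')
P=cloud(d,c); hsv=cv2.cvtColor(p,cv2.COLOR_BGR2HSV)
m=(P[...,2]>.02)&(P[...,2]<.035)&(d>0)&(hsv[...,1]<60)&(hsv[...,2]>90)
a=P[m][:,:2]; r=np.hypot(*(a-[.5733,.0236]).T); t=a[(r>.058)&(r<.08)]; print(len(t),t.mean(0),np.median(P[m][:,2]))
E
```

```text
[0.55090982 0.08517468 0.06771132] [1.79937390e+02 2.15184137e-02 1.10360402e+02] 0.03542921601657391
676 [0.54982608 0.08777812] 0.027343119573736058
```

View pics/w2.png

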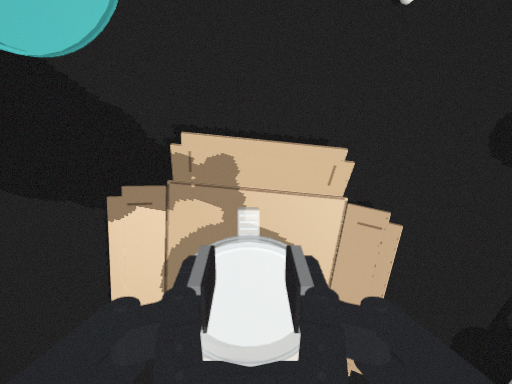

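The tab at (248,222) is centred between the fingers. Next: lower, grip, tilt up about the far edge by 0.15 rad, then lift a little.

Request:
{"api": "arm_command", "payload": {
  "steps": [
    {"x": 0.001,"y": 0,"z": 0.02,"ax": 0,"ay": 0,"az": 0},
    {"x": 0.001,"y": 0,"z": 0.04,"ax": 0,"ay": 0,"az": 0},
    {"x": 0.001,"y": 0,"z": 0.05,"ax": 0,"ay": 0,"az": 0},
    {"x": 0.001,"y": 0,"z": 0.05,"ax": 0,"ay": 0,"az": 0},
    {"x": 0.001,"y": 0,"z": 0.05,"ax": 0,"ay": 0,"az": 0}
  ],
  "jaw": 150
}}

```text
clock: 1.88
ee_pos: [0.5508, 0.0864, 0.0173]
orientation: [179.9, 0.0, 110.4]
wrist_force: [-0.6, -0.2, -0.6]
gripper_width: 0.0349
finger_force: 0.0
```

Request:
{"api": "arm_command", "payload": {
  "steps": [
    {"x": 0,"y": 0,"z": 0,"ax": 0,"ay": 0,"az": 0},
    {"x": 0,"y": 0,"z": 0,"ax": 0,"ay": 0,"az": 0},
    {"x": 0,"y": 0,"z": 0,"ax": 0,"ay": 0,"az": 0},
    {"x": 0,"y": 0,"z": 0,"ax": 0,"ay": 0,"az": 0},
    {"x": 0,"y": 0,"z": 0,"ax": 0,"ay": 0,"az": 0}
  ],
  "jaw": 255
}}

```text
clock: 2.5
ee_pos: [0.5506, 0.0865, 0.0169]
orientation: [179.9, 0.0, 110.4]
wrist_force: [-0.4, 0.9, 6.2]
gripper_width: 0.012
finger_force: 58.8
```

Request:
{"api": "arm_command", "payload": {
  "steps": [
    {"x": 0,"y": 0,"z": -0.0029,"ax": 0,"ay": 0.025,"az": 0},
    {"x": 0,"y": 0,"z": -0.0058,"ax": 0,"ay": 0.05,"az": 0},
    {"x": 0,"y": 0,"z": -0.0087,"ax": 0,"ay": 0.075,"az": 0},
    {"x": 0,"y": 0,"z": -0.0116,"ax": 0,"ay": 0.1,"az": 0},
    {"x": 0,"y": 0,"z": -0.0145,"ax": 0,"ay": 0.125,"az": 0},
    {"x": -0.0004,"y": 0,"z": -0.0174,"ax": 0,"ay": 0.15,"az": 0},
    {"x": -0.0004,"y": 0,"z": -0.0174,"ax": 0,"ay": 0.15,"az": 0}
  ],
  "jaw": 255
}}

```text
clock: 3.38
ee_pos: [0.5505, 0.0857, 0.0338]
orientation: [180.0, -8.6, 110.4]
wrist_force: [-1.2, 0.8, 0.2]
gripper_width: 0.0119
finger_force: 58.5
```

```bash
python3 - <<'E'
from h import *
o=status.get_obs(); print(o['ee_pos'],o['orientation'],o['wrist_force'],o['finger_force'])
p,d,c=shot('side'); p2,d2,c2=shot('scene')
cv2.imwrite('pics/tilt.png',np.hstack([cv2.resize(p[160:280,180:310],(390,360)),cv2.resize(p2[130:250,190:320],(390,360))]))
P=cloud(d,c); hsv=cv2.cvtColor(p,cv2.COLOR_BGR2HSV)
C=np.array([.5733,.0236]); r=np.array([np.cos(np.radians(110.4)),np.sin(np.radians(110.4))])
a=(P[...,:2]-C)@r; b=(P[...,:2]-C)@np.array([r[1],-r[0]])
m=(abs(b)<.05)&(abs(a)<.055)&(P[...,2]>.01)&(P[...,2]<.07)&(hsv[...,1]<50)&(hsv[...,2]>120)
for k in np.arange(-.05,.05,.01):
    q=m&(a>k)&(a<k+.01); print(round(k,3),q.sum(),np.percentile(P[q][:,2],[10,50,90]).round(4) if q.sum() else '')
E
```

```text
[0.55049655 0.08569124 0.03379649] [179.99397705  -8.62596359 110.3569408 ] [-1.15059253  0.77434974  0.19740427] 58.533881306648254
-0.05 15 [0.0279 0.0286 0.0297]
-0.04 12 [0.0295 0.031  0.0317]
-0.03 18 [0.0309 0.0318 0.0327]
-0.02 29 [0.0312 0.0329 0.034 ]
-0.01 29 [0.033  0.0347 0.0353]
0.0 37 [0.0169 0.0359 0.0373]
0.01 54 [0.0188 0.0376 0.039 ]
0.02 66 [0.014  0.0381 0.0403]
0.03 113 [0.0124 0.0317 0.0407]
0.04 120 [0.012  0.0218 0.0412]
```

View pics/tilt.png

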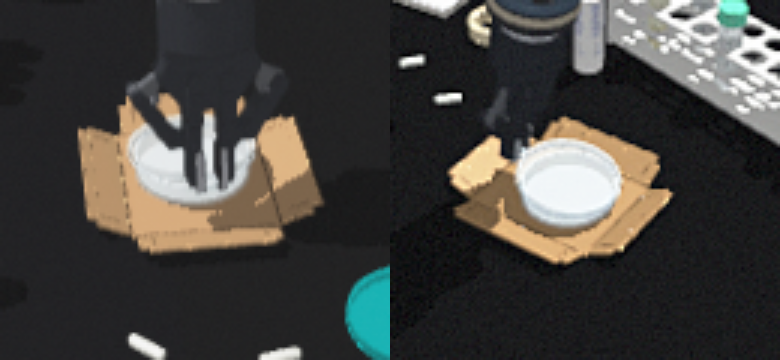

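The lid is tilted about its far edge: the top surface rises from 28 to 41 mm towards the tab. I'll lift it a little further, level it and carry it low to the free area on the right.

Request:
{"api": "arm_command", "payload": {
  "steps": [
    {"x": 0.001,"y": 0,"z": -0.008,"ax": 0,"ay": 0,"az": 0},
    {"x": 0.0024,"y": 0,"z": -0.016,"ax": 0,"ay": 0,"az": 0},
    {"x": 0.0037,"y": 0,"z": -0.0247,"ax": 0,"ay": 0,"az": 0},
    {"x": 0.0037,"y": 0,"z": -0.0247,"ax": 0,"ay": -0.05,"az": 0},
    {"x": 0.0037,"y": 0,"z": -0.0247,"ax": 0,"ay": -0.1,"az": 0},
    {"x": 0.0037,"y": 0,"z": -0.0247,"ax": 0,"ay": -0.15,"az": 0},
    {"x": 0.0037,"y": 0,"z": -0.0247,"ax": 0,"ay": -0.15,"az": 0}
  ],
  "jaw": 255
}}

```text
clock: 4.35
ee_pos: [0.5502, 0.0868, 0.0593]
orientation: [180.0, -0.0, 110.5]
wrist_force: [-0.1, 0.2, -0.0]
gripper_width: 0.0116
finger_force: 58.7
```

Request:
{"api": "arm_command", "payload": {
  "steps": [
    {"x": -0.01,"y": -0.01,"z": 0,"ax": 0,"ay": 0,"az": 0},
    {"x": -0.03,"y": -0.03,"z": 0,"ax": 0,"ay": 0,"az": 0},
    {"x": -0.055,"y": -0.055,"z": 0,"ax": 0,"ay": 0,"az": 0},
    {"x": -0.08,"y": -0.08,"z": 0,"ax": 0,"ay": 0,"az": 0},
    {"x": -0.105,"y": -0.106,"z": 0,"ax": 0,"ay": 0,"az": 0},
    {"x": -0.13,"y": -0.132,"z": 0,"ax": 0,"ay": 0,"az": 0},
    {"x": -0.155,"y": -0.157,"z": 0,"ax": 0,"ay": 0,"az": 0},
    {"x": -0.17,"y": -0.172,"z": 0,"ax": 0,"ay": 0,"az": 0},
    {"x": -0.173,"y": -0.175,"z": 0,"ax": 0,"ay": 0,"az": 0},
    {"x": -0.173,"y": -0.175,"z": 0,"ax": 0,"ay": 0,"az": 0}
  ],
  "jaw": 255
}}

```text
clock: 5.6
ee_pos: [0.4464, -0.1373, 0.0587]
orientation: [180.0, -0.0, 110.3]
wrist_force: [-0.3, 0.7, -1.3]
gripper_width: 0.0119
finger_force: 58.7
```

```bash
python3 - <<'E'
from h import *
o=status.get_obs(); print(o['ee_pos'],o['orientation'],o['wrist_force'],o['finger_force'],o['gripper_width'])
p2,d2,c2=shot('scene')
P=cloud(d2,c2); hsv=cv2.cvtColor(p2,cv2.COLOR_BGR2HSV)
m=(P[...,0]>.4)&(P[...,0]<.55)&(P[...,1]>-.28)&(P[...,1]<-.12)&(P[...,2]>.02)&(P[...,2]<.09)&(hsv[...,1]<50)&(hsv[...,2]>120)&(d2>0)
Q=P[m]; print(len(Q),np.percentile(Q[:,2],[5,25,50,75,95]).round(4)); A=np.c_[Q[:,:2]-Q[:,:2].mean(0),np.ones(len(Q))]; print(np.linalg.lstsq(A,Q[:,2],rcond=None)[0].round(3),Q.mean(0))
cv2.imwrite('pics/aside.png',cv2.resize(p2[130:330,180:400],(660,600)))
E
```

```text
[ 0.44643235 -0.13731783  0.0587445 ] [ 1.79983577e+02 -2.14794613e-02  1.10342527e+02] [-0.33620031  0.68518985 -1.29357602] 58.698463439941406 0.01192632029513841
1173 [0.0634 0.066  0.0669 0.0678 0.0692]
[0.008 0.022 0.067] [ 0.46666717 -0.20208658  0.06679615]
```

View pics/aside.png

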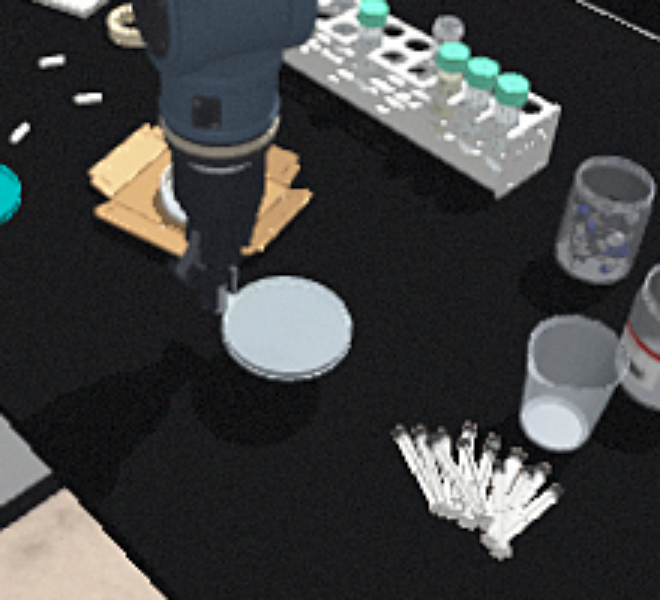

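The lid is held level and dry in the clear. I'll lower it.

Request:
{"api": "arm_command", "payload": {
  "steps": [
    {"x": 0,"y": 0,"z": 0.015,"ax": 0,"ay": 0,"az": 0},
    {"x": 0,"y": 0,"z": 0.03,"ax": 0,"ay": 0,"az": 0},
    {"x": 0,"y": 0,"z": 0.042,"ax": 0,"ay": 0,"az": 0},
    {"x": 0,"y": 0,"z": 0.05,"ax": 0,"ay": 0,"az": 0},
    {"x": 0,"y": 0,"z": 0.053,"ax": 0,"ay": 0,"az": 0},
    {"x": 0,"y": 0,"z": 0.055,"ax": 0,"ay": 0,"az": 0},
    {"x": 0,"y": 0,"z": 0.056,"ax": 0,"ay": 0,"az": 0},
    {"x": 0,"y": 0,"z": 0.056,"ax": 0,"ay": 0,"az": 0}
  ],
  "jaw": 255
}}

```text
clock: 6.65
ee_pos: [0.4467, -0.1372, 0.0028]
orientation: [180.0, 0.0, 110.4]
wrist_force: [0.6, -0.8, 0.1]
gripper_width: 0.0119
finger_force: 58.7
```

Request:
{"api": "arm_command", "payload": {
  "steps": [
    {"x": 0,"y": 0,"z": 0.001,"ax": 0,"ay": 0,"az": 0},
    {"x": 0,"y": 0,"z": 0.001,"ax": 0,"ay": 0,"az": 0}
  ],
  "jaw": 255
}}

```text
clock: 6.9
ee_pos: [0.4465, -0.1371, 0.0017]
orientation: [-180.0, -0.0, 110.4]
wrist_force: [0.2, -0.2, 0.8]
gripper_width: 0.0118
finger_force: 58.7
```

Request:
{"api": "arm_command", "payload": {
  "steps": [
    {"x": 0,"y": 0,"z": 0,"ax": 0,"ay": 0,"az": 0},
    {"x": 0,"y": 0,"z": 0,"ax": 0,"ay": 0,"az": 0},
    {"x": 0,"y": 0,"z": 0,"ax": 0,"ay": 0,"az": 0},
    {"x": 0,"y": 0,"z": -0.03,"ax": 0,"ay": 0,"az": 0},
    {"x": 0,"y": 0,"z": -0.08,"ax": 0,"ay": 0,"az": 0},
    {"x": 0,"y": 0,"z": -0.14,"ax": 0,"ay": 0,"az": 0},
    {"x": 0,"y": 0,"z": -0.147,"ax": 0,"ay": 0,"az": 0},
    {"x": 0,"y": 0,"z": -0.147,"ax": 0,"ay": 0,"az": 0}
  ],
  "jaw": 160
}}

```text
clock: 7.9
ee_pos: [0.4468, -0.1372, 0.1488]
orientation: [180.0, 0.0, 110.4]
wrist_force: [1.2, 0.5, -0.7]
gripper_width: 0.0317
finger_force: 0.0
```

```bash
python3 - <<'E'
from h import *
o=status.get_obs(); print(o['clock'],o['ee_pos'],o['orientation'],o['wrist_force'],o['finger_force'],o['gripper_width'])
for n in ['scene','side']:
    p,d,c=shot(n); print(n); [print(r) for r in whites(p,d,c,(0.4,0.66,0.15,0.45))]
p,d,c=shot('wrist'); print(lidfit(p,d,c,.006,.02,(.35,.6,-.32,-.08)))
E
```

```text
7.9 [ 0.44675972 -0.13718167  0.14878503] [1.79963290e+02 2.87258269e-02 1.10396434e+02] [ 1.15769776  0.45980778 -0.71538645] 0.0 0.031700959382543595
scene
(np.int32(18), [196.0, 150.0], [588.1, 335.0], 26.1, 6.3, 147.1, 0.0105)
(np.int32(22), [170.0, 160.0], [481.3, 343.8], 29.2, 9.7, 163.4, 0.0101)
(np.int32(21), [209.0, 162.0], [578.6, 244.0], 28.4, 10.3, 141.4, 0.0094)
(np.int32(19), [186.0, 173.0], [481.8, 240.9], 27.3, 9.3, 27.6, 0.0103)
(np.int32(257), [184.0, 282.0], [438.8, 298.9], 77.4, 14.9, 177.2, -0.5311)
(np.int32(711), [202.0, 310.0], [455.4, 234.9], 169.5, 110.5, 89.7, -0.7959)
side
(np.int32(56), [228.0, 275.0], [577.9, 245.6], 29.8, 10.2, 146.2, 0.012)
(np.int32(53), [273.0, 278.0], [481.1, 242.6], 28.7, 8.1, 23.3, 0.0119)
(np.int32(67), [215.0, 307.0], [589.9, 332.2], 36.4, 17.2, 154.5, 0.0108)
(np.int32(73), [270.0, 315.0], [480.1, 340.2], 31.0, 18.9, 163.4, 0.0107)
(array([ 0.46722268, -0.19237231]), np.float64(0.049166040350840524), array([ 0.46547421, -0.1840648 ]), 337, np.float64(101.88550562058026), np.float64(0.011314800278665132))
```

Request:
{"api": "arm_command", "payload": {
  "steps": [
    {"x": 0.03,"y": 0.02,"z": -0.01,"ax": 0,"ay": 0,"az": 0.04},
    {"x": 0.07,"y": 0.047,"z": -0.02,"ax": 0,"ay": 0,"az": 0.1},
    {"x": 0.12,"y": 0.08,"z": -0.03,"ax": 0,"ay": 0,"az": 0.16},
    {"x": 0.17,"y": 0.115,"z": -0.04,"ax": 0,"ay": 0,"az": 0.22},
    {"x": 0.22,"y": 0.15,"z": -0.05,"ax": 0,"ay": 0,"az": 0.28},
    {"x": 0.26,"y": 0.177,"z": -0.05,"ax": 0,"ay": 0,"az": 0.33},
    {"x": 0.287,"y": 0.195,"z": -0.05,"ax": 0,"ay": 0,"az": 0.356},
    {"x": 0.287,"y": 0.195,"z": -0.05,"ax": 0,"ay": 0,"az": 0.356},
    {"x": 0.287,"y": 0.195,"z": -0.05,"ax": 0,"ay": 0,"az": 0.356}
  ],
  "jaw": 150
}}

```text
clock: 9.18
ee_pos: [0.5288, 0.1994, 0.1976]
orientation: [-179.9, 0.0, 90.0]
wrist_force: [-0.9, -0.6, -0.4]
gripper_width: 0.0352
finger_force: 0.0
```

```bash
cat >> h.py <<'E'
def toolmove(pt, az=None, z=None):
    """shift in the tool's present axes to world xy pt (and TCP height z); az = target azimuth of tool x (deg)"""
    from scipy.spatial.transform import Rotation as R
    o=status.get_obs(); Rt=R.from_euler('xyz',o['orientation'],degrees=True)
    w=np.array([pt[0],pt[1],o['ee_pos'][2] if z is None else z])-o['ee_pos']
    s=Rt.inv().apply(w); x=Rt.apply([1,0,0]); a0=np.degrees(np.arctan2(x[1],x[0]))
    print('from',np.round(o['ee_pos'],4),'az',a0.round(1),'shift',s.round(4), 'turn az', None if az is None else round(float(-np.radians(az-a0)),3))
E
python3 - <<'E'
from h import *
o=status.get_obs(); print(o['clock'],o['ee_pos'],o['orientation'],o['q'])
p,d,c=shot('wrist','bars.png'); [print(r) for r in whites(p,d,c,(0.4,0.66,0.15,0.45),thr=130)]
p,d,c=shot('scene'); print(lidfit(p,d,c,.006,.02,(.35,.6,-.32,-.08)))
E
```

```text
9.175 [0.52881312 0.19940462 0.19764982] [-1.79903183e+02  4.65869261e-02  9.00221627e+01] [ 2.06657177e+01  2.04837499e+01  4.30662674e+00  7.39299019e+01
 -9.46244671e-03  1.10643603e+02]
(np.int32(387), [199.0, 17.0], [481.4, 345.6], 30.5, 10.9, 162.7, 0.0113)
(np.int32(361), [315.0, 27.0], [590.9, 336.1], 31.6, 9.8, 154.7, 0.0114)
(np.int32(268), [298.0, 126.0], [579.7, 244.7], 32.1, 9.9, 148.7, 0.0112)
(np.int32(273), [205.0, 129.0], [481.4, 242.2], 33.0, 9.7, 26.1, 0.0113)
(array([ 0.46976525, -0.20104795]), np.float64(0.0540882855629934), array([ 0.44690638, -0.13748033]), 30, np.float64(109.77855260496277), np.float64(0.009548337435686338))
```

View pics/bars.png

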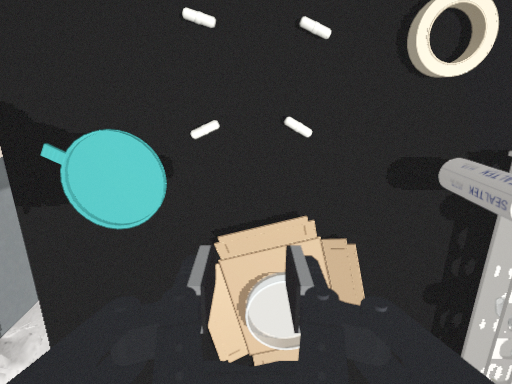

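Four bars are visible at (199,17), (315,27), (298,126) and (205,129), and the open dish sits in the carton below. I'll take the bar at (0.580, 0.244) first.

Request:
{"api": "arm_command", "payload": {
  "steps": [
    {"x": 0.01,"y": 0.01,"z": 0.03,"ax": 0,"ay": 0,"az": -0.17},
    {"x": 0.02,"y": 0.02,"z": 0.06,"ax": 0,"ay": 0,"az": -0.35},
    {"x": 0.03,"y": 0.035,"z": 0.09,"ax": 0,"ay": 0,"az": -0.53},
    {"x": 0.04,"y": 0.045,"z": 0.12,"ax": 0,"ay": 0,"az": -0.71},
    {"x": 0.0446,"y": 0.0509,"z": 0.1376,"ax": 0,"ay": 0,"az": -0.88},
    {"x": 0.0446,"y": 0.0509,"z": 0.1376,"ax": 0,"ay": 0,"az": -1.0245},
    {"x": 0.0446,"y": 0.0509,"z": 0.1376,"ax": 0,"ay": 0,"az": -1.0245},
    {"x": 0.0446,"y": 0.0509,"z": 0.1376,"ax": 0,"ay": 0,"az": -1.0245}
  ],
  "jaw": 150
}}

```text
clock: 10.28
ee_pos: [0.5804, 0.244, 0.0615]
orientation: [180.0, 0.0, 148.5]
wrist_force: [-0.6, -1.2, -0.3]
gripper_width: 0.0351
finger_force: 0.0
```

```bash
python3 - <<'E'
from h import *
toolmove((.5797,.2440),148.7,.003)
for n in ['scene','side']:
    p,d,c=shot(n); P=cloud(d,c); hsv=cv2.cvtColor(p,cv2.COLOR_BGR2HSV)
    m=(abs(P[...,0]-.573)<.08)&(abs(P[...,1]-.024)<.08)&(P[...,2]>.019)&(P[...,2]<.035)&(d>0)&(hsv[...,1]<70)&(hsv[...,2]>90)
    a=P[m][:,:2]; f=least_squares(lambda x:np.hypot(*(a-x[:2]).T)-.049,[.573,.024],loss='soft_l1',f_scale=.001).x
    print(n,m.sum(),f,np.median(abs(np.hypot(*(a-f).T)-.049)))
E
```

```text
from [0.5804 0.244  0.0615] az 148.5 shift [ 0.0006 -0.0004  0.0585] turn az -0.004
scene 101 [0.57392213 0.0225623 ] 0.0010225331741716207
side 94 [0.57278587 0.02277513] 0.0008044260846280411
```

Request:
{"api": "arm_command", "payload": {
  "steps": [
    {"x": 0,"y": 0,"z": 0.025,"ax": 0,"ay": 0,"az": 0},
    {"x": 0,"y": 0,"z": 0.05,"ax": 0,"ay": 0,"az": 0},
    {"x": 0,"y": 0,"z": 0.058,"ax": 0,"ay": 0,"az": 0},
    {"x": 0,"y": 0,"z": 0.058,"ax": 0,"ay": 0,"az": 0}
  ],
  "jaw": 150
}}

```text
clock: 10.88
ee_pos: [0.5801, 0.2444, 0.0032]
orientation: [-180.0, -0.0, 148.7]
wrist_force: [0.2, -0.1, 0.7]
gripper_width: 0.0351
finger_force: 0.0
```

Request:
{"api": "arm_command", "payload": {
  "steps": [
    {"x": 0,"y": 0,"z": 0,"ax": 0,"ay": 0,"az": 0},
    {"x": 0,"y": 0,"z": 0,"ax": 0,"ay": 0,"az": 0},
    {"x": 0,"y": 0,"z": 0,"ax": 0,"ay": 0,"az": 0},
    {"x": 0,"y": 0,"z": 0,"ax": 0,"ay": 0,"az": 0},
    {"x": 0,"y": 0,"z": -0.02,"ax": 0,"ay": 0,"az": 0},
    {"x": 0,"y": 0,"z": -0.05,"ax": 0,"ay": 0,"az": 0},
    {"x": 0,"y": 0,"z": -0.067,"ax": 0,"ay": 0,"az": 0},
    {"x": 0,"y": 0,"z": -0.067,"ax": 0,"ay": 0,"az": 0}
  ],
  "jaw": 255
}}

```text
clock: 11.88
ee_pos: [0.5811, 0.2448, 0.0714]
orientation: [179.9, 0.1, 148.7]
wrist_force: [-0.2, 0.9, -1.1]
gripper_width: 0.0078
finger_force: 58.9
```

```bash
python3 - <<'E'
from h import *
toolmove((.567,.047),105,.07)
o=status.get_obs(); print(o['gripper_width'],o['finger_force'])
E
```

```text
from [0.5811 0.2448 0.0714] az 148.7 shift [-0.0907 -0.1763  0.0011] turn az 0.763
0.007809888291594855 58.85007977485657
```

Request:
{"api": "arm_command", "payload": {
  "steps": [
    {"x": -0.01,"y": -0.019,"z": 0,"ax": 0,"ay": 0,"az": 0.1},
    {"x": -0.025,"y": -0.048,"z": 0,"ax": 0,"ay": 0,"az": 0.2},
    {"x": -0.043,"y": -0.083,"z": 0,"ax": 0,"ay": 0,"az": 0.33},
    {"x": -0.061,"y": -0.118,"z": 0,"ax": 0,"ay": 0,"az": 0.47},
    {"x": -0.077,"y": -0.15,"z": 0,"ax": 0,"ay": 0,"az": 0.62},
    {"x": -0.087,"y": -0.17,"z": 0,"ax": 0,"ay": 0,"az": 0.72},
    {"x": -0.0907,"y": -0.1763,"z": 0,"ax": 0,"ay": 0,"az": 0.763},
    {"x": -0.0907,"y": -0.1763,"z": 0,"ax": 0,"ay": 0,"az": 0.763},
    {"x": -0.0907,"y": -0.1763,"z": 0,"ax": 0,"ay": 0,"az": 0.763}
  ],
  "jaw": 255
}}

```text
clock: 13.0
ee_pos: [0.5661, 0.0475, 0.0698]
orientation: [-180.0, -0.0, 105.1]
wrist_force: [0.3, -0.6, 0.5]
gripper_width: 0.0076
finger_force: 58.8
```

```bash
python3 - <<'E'
from h import *
toolmove((.567,.047),105,.0098)
o=status.get_obs(); print(o['gripper_width'],o['finger_force'])
E
```

```text
from [0.5661 0.0475 0.0698] az 105.1 shift [-0.0008  0.0008  0.06  ] turn az 0.002
0.007575653002911219 58.83394181728363
```

Request:
{"api": "arm_command", "payload": {
  "steps": [
    {"x": 0,"y": 0.0008,"z": 0.025,"ax": 0,"ay": 0,"az": 0},
    {"x": 0,"y": 0.0008,"z": 0.045,"ax": 0,"ay": 0,"az": 0},
    {"x": 0,"y": 0.0008,"z": 0.057,"ax": 0,"ay": 0,"az": 0},
    {"x": 0,"y": 0.0008,"z": 0.06,"ax": 0,"ay": 0,"az": 0},
    {"x": 0,"y": 0.0008,"z": 0.06,"ax": 0,"ay": 0,"az": 0}
  ],
  "jaw": 255
}}

```text
clock: 13.62
ee_pos: [0.5671, 0.0473, 0.0106]
orientation: [180.0, -0.0, 105.0]
wrist_force: [0.1, -0.7, -0.9]
gripper_width: 0.0077
finger_force: 58.8
```

Request:
{"api": "arm_command", "payload": {
  "steps": [
    {"x": 0,"y": 0,"z": 0,"ax": 0,"ay": 0,"az": 0},
    {"x": 0,"y": 0,"z": 0,"ax": 0,"ay": 0,"az": 0},
    {"x": 0,"y": 0,"z": 0,"ax": 0,"ay": 0,"az": 0},
    {"x": 0,"y": 0,"z": -0.03,"ax": 0,"ay": 0,"az": 0},
    {"x": 0,"y": 0,"z": -0.07,"ax": 0,"ay": 0,"az": 0},
    {"x": 0,"y": 0,"z": -0.07,"ax": 0,"ay": 0,"az": 0}
  ],
  "jaw": 190
}}

```text
clock: 14.38
ee_pos: [0.5688, 0.047, 0.083]
orientation: [179.7, 0.0, 105.0]
wrist_force: [0.2, -1.0, -0.7]
gripper_width: 0.0217
finger_force: 0.0
```

```bash
cat >> h.py <<'E'
def bars(box=(0.4,0.68,0.16,0.45)):
    for n in ['scene','side']:
        p,d,c=shot(n); print(n)
        for r in whites(p,d,c,box):
            if r[0]<200 and r[3]<40: print('  ',r[2:6])
E
python3 - <<'E'
from h import *
bars(); toolmove((.4814,.2422),206,.06)
E
```

```text
scene
   ([588.8, 336.2], 26.3, 7.9, 161.8)
   ([481.4, 344.5], 28.7, 10.8, 155.4)
   ([481.2, 240.7], 27.3, 7.9, 28.0)
side
   ([481.1, 242.3], 28.5, 10.6, 28.7)
   ([590.7, 331.9], 36.1, 18.0, 153.4)
   ([480.5, 340.5], 31.1, 18.4, 161.9)
from [0.567  0.0469 0.08  ] az 105.0 shift [ 0.2108 -0.0322  0.0199] turn az -1.763
```

Request:
{"api": "arm_command", "payload": {
  "steps": [
    {"x": 0.01,"y": -0.002,"z": 0,"ax": 0,"ay": 0,"az": -0.18},
    {"x": 0.03,"y": -0.005,"z": 0,"ax": 0,"ay": 0,"az": -0.36},
    {"x": 0.055,"y": -0.008,"z": 0,"ax": 0,"ay": 0,"az": -0.54},
    {"x": 0.08,"y": -0.012,"z": 0,"ax": 0,"ay": 0,"az": -0.72},
    {"x": 0.11,"y": -0.017,"z": 0,"ax": 0,"ay": 0,"az": -0.9},
    {"x": 0.14,"y": -0.022,"z": 0,"ax": 0,"ay": 0,"az": -1.08},
    {"x": 0.17,"y": -0.026,"z": 0,"ax": 0,"ay": 0,"az": -1.26},
    {"x": 0.195,"y": -0.03,"z": 0.01,"ax": 0,"ay": 0,"az": -1.44},
    {"x": 0.207,"y": -0.032,"z": 0.018,"ax": 0,"ay": 0,"az": -1.62},
    {"x": 0.2108,"y": -0.0322,"z": 0.02,"ax": 0,"ay": 0,"az": -1.763}
  ],
  "jaw": 150
}}

```text
clock: 15.72
ee_pos: [0.4798, 0.2424, 0.0582]
orientation: [180.0, -0.2, -153.6]
wrist_force: [0.1, -0.6, -0.3]
gripper_width: 0.0352
finger_force: 0.0
```

Request:
{"api": "arm_command", "payload": {
  "steps": [
    {"x": 0,"y": 0,"z": 0,"ax": 0,"ay": 0,"az": 0},
    {"x": 0,"y": 0,"z": 0,"ax": 0,"ay": 0,"az": 0}
  ],
  "jaw": 150
}}

```text
clock: 15.98
ee_pos: [0.4811, 0.2419, 0.0596]
orientation: [-180.0, -0.0, -154.2]
wrist_force: [0.3, -0.4, -0.1]
gripper_width: 0.0353
finger_force: 0.0
```

```bash
python3 - <<'E'
from h import *
toolmove((.4813,.2417),206,.003)
p,d,c=shot('wrist'); [print(r) for r in whites(p,d,c,(0.4,0.66,0.15,0.45),thr=130) if r[0]<2000]
E
```

```text
from [0.4811 0.2419 0.0596] az -154.2 shift [-0.0002 -0.0002  0.0566] turn az -6.287
(np.int32(625), [251.0, 219.0], [484.3, 243.4], 35.2, 10.2, 24.8, 0.0112)
(np.int32(625), [381.0, 277.0], [483.4, 347.4], 32.5, 17.3, 163.6, 0.011)
```

Request:
{"api": "arm_command", "payload": {
  "steps": [
    {"x": -0.001,"y": 0,"z": 0.025,"ax": 0,"ay": 0,"az": 0},
    {"x": -0.001,"y": 0,"z": 0.05,"ax": 0,"ay": 0,"az": 0},
    {"x": -0.001,"y": 0,"z": 0.0566,"ax": 0,"ay": 0,"az": 0},
    {"x": -0.001,"y": 0,"z": 0.0566,"ax": 0,"ay": 0,"az": 0}
  ],
  "jaw": 150
}}

```text
clock: 16.52
ee_pos: [0.4822, 0.2425, 0.0037]
orientation: [180.0, -0.0, -154.1]
wrist_force: [-0.2, -0.3, 1.1]
gripper_width: 0.0353
finger_force: 0.0
```

Request:
{"api": "arm_command", "payload": {
  "steps": [
    {"x": 0,"y": 0,"z": 0,"ax": 0,"ay": 0,"az": 0},
    {"x": 0,"y": 0,"z": 0,"ax": 0,"ay": 0,"az": 0},
    {"x": 0,"y": 0,"z": 0,"ax": 0,"ay": 0,"az": 0},
    {"x": 0,"y": 0,"z": 0,"ax": 0,"ay": 0,"az": 0},
    {"x": 0,"y": 0,"z": -0.02,"ax": 0,"ay": 0,"az": 0},
    {"x": 0,"y": 0,"z": -0.05,"ax": 0,"ay": 0,"az": 0},
    {"x": 0,"y": 0,"z": -0.067,"ax": 0,"ay": 0,"az": 0},
    {"x": 0,"y": 0,"z": -0.067,"ax": 0,"ay": 0,"az": 0}
  ],
  "jaw": 255
}}

```text
clock: 17.52
ee_pos: [0.4832, 0.2432, 0.072]
orientation: [180.0, 0.2, -154.0]
wrist_force: [0.2, -0.4, -1.2]
gripper_width: 0.0075
finger_force: 58.9
```

```bash
python3 - <<'E'
from h import *
toolmove((.5494,.0163),-165,.07)
o=status.get_obs(); print(o['gripper_width'],o['finger_force'])
E
```

```text
from [0.4832 0.2432 0.072 ] az -154.0 shift [ 0.0399 -0.2329  0.0019] turn az 0.192
0.007533243153983849 58.871009945869446
```

Request:
{"api": "arm_command", "payload": {
  "steps": [
    {"x": 0.003,"y": -0.02,"z": 0,"ax": 0,"ay": 0,"az": 0.02},
    {"x": 0.009,"y": -0.055,"z": 0,"ax": 0,"ay": 0,"az": 0.05},
    {"x": 0.016,"y": -0.095,"z": 0,"ax": 0,"ay": 0,"az": 0.09},
    {"x": 0.024,"y": -0.14,"z": 0,"ax": 0,"ay": 0,"az": 0.13},
    {"x": 0.032,"y": -0.185,"z": 0,"ax": 0,"ay": 0,"az": 0.16},
    {"x": 0.038,"y": -0.22,"z": 0,"ax": 0,"ay": 0,"az": 0.185},
    {"x": 0.0399,"y": -0.2329,"z": 0.001,"ax": 0,"ay": 0,"az": 0.192},
    {"x": 0.0399,"y": -0.2329,"z": 0.001,"ax": 0,"ay": 0,"az": 0.192},
    {"x": 0.0399,"y": -0.2329,"z": 0.001,"ax": 0,"ay": 0,"az": 0.192}
  ],
  "jaw": 255
}}

```text
clock: 18.65
ee_pos: [0.548, 0.0165, 0.0692]
orientation: [180.0, -0.0, -165.0]
wrist_force: [-0.2, 0.7, -0.4]
gripper_width: 0.0074
finger_force: 58.9
```

```bash
python3 - <<'E'
from h import *
toolmove((.5494,.0163),-165,.0105)
o=status.get_obs(); print(o['gripper_width'],o['finger_force'])
E
```

```text
from [0.548  0.0165 0.0692] az -165.0 shift [-0.0014 -0.0006  0.0587] turn az 0.001
0.007389314584109397 58.870757818222046
```

Request:
{"api": "arm_command", "payload": {
  "steps": [
    {"x": -0.0014,"y": 0,"z": 0.025,"ax": 0,"ay": 0,"az": 0},
    {"x": -0.0014,"y": 0,"z": 0.045,"ax": 0,"ay": 0,"az": 0},
    {"x": -0.0014,"y": 0,"z": 0.056,"ax": 0,"ay": 0,"az": 0},
    {"x": -0.0014,"y": 0,"z": 0.059,"ax": 0,"ay": 0,"az": 0},
    {"x": -0.0014,"y": 0,"z": 0.059,"ax": 0,"ay": 0,"az": 0}
  ],
  "jaw": 255
}}

```text
clock: 19.27
ee_pos: [0.5499, 0.0166, 0.011]
orientation: [180.0, 0.0, -165.0]
wrist_force: [0.7, -0.2, 0.4]
gripper_width: 0.0075
finger_force: 58.9
```

Request:
{"api": "arm_command", "payload": {
  "steps": [
    {"x": 0,"y": 0,"z": 0,"ax": 0,"ay": 0,"az": 0},
    {"x": 0,"y": 0,"z": 0,"ax": 0,"ay": 0,"az": 0},
    {"x": 0,"y": 0,"z": 0,"ax": 0,"ay": 0,"az": 0},
    {"x": 0,"y": 0,"z": -0.03,"ax": 0,"ay": 0,"az": 0},
    {"x": 0,"y": 0,"z": -0.07,"ax": 0,"ay": 0,"az": 0},
    {"x": 0,"y": 0,"z": -0.07,"ax": 0,"ay": 0,"az": 0}
  ],
  "jaw": 190
}}

```text
clock: 20.02
ee_pos: [0.5517, 0.0162, 0.0833]
orientation: [-179.9, 0.3, -165.0]
wrist_force: [-0.1, -0.7, -0.8]
gripper_width: 0.0218
finger_force: 0.0
```

```bash
python3 - <<'E'
from h import *
bars(); toolmove((.481,.3445),163,.06)
p,d,c=shot('scene'); p2,d2,c2=shot('side')
cv2.imwrite('pics/mid.png',np.hstack([cv2.resize(p[150:230,190:300],(440,320),interpolation=cv2.INTER_CUBIC),cv2.resize(p2[170:250,195:295],(400,320),interpolation=cv2.INTER_CUBIC)])[:,:800])
E
```

```text
scene
   ([675.1, 432.2], 33.5, 11.6, 99.7)
   ([589.2, 336.9], 26.1, 13.3, 153.3)
   ([481.6, 345.1], 28.7, 9.3, 155.9)
side
   ([589.7, 333.0], 34.7, 16.6, 156.0)
   ([480.2, 340.7], 31.2, 19.2, 164.4)
from [0.5498 0.0162 0.0804] az -165.0 shift [-0.0185  0.3349  0.0204] turn az -5.725
```

View pics/mid.png

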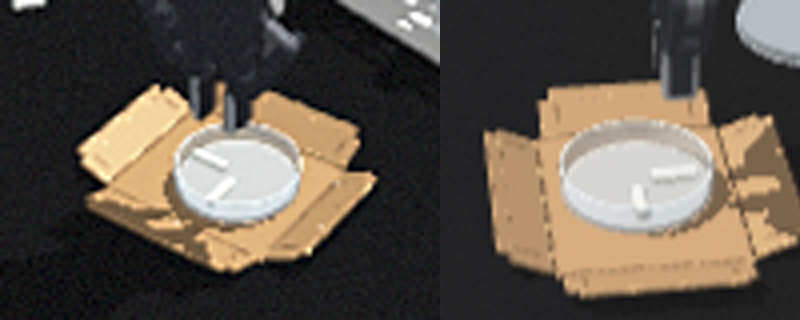

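Both bars lie in the dish. Next is the bar at (0.481, 0.344).

Request:
{"api": "arm_command", "payload": {
  "steps": [
    {"x": -0.001,"y": 0.025,"z": 0,"ax": 0,"ay": 0,"az": 0.05},
    {"x": -0.004,"y": 0.07,"z": 0,"ax": 0,"ay": 0,"az": 0.12},
    {"x": -0.007,"y": 0.12,"z": 0,"ax": 0,"ay": 0,"az": 0.2},
    {"x": -0.009,"y": 0.17,"z": 0,"ax": 0,"ay": 0,"az": 0.28},
    {"x": -0.012,"y": 0.22,"z": 0,"ax": 0,"ay": 0,"az": 0.37},
    {"x": -0.015,"y": 0.27,"z": 0,"ax": 0,"ay": 0,"az": 0.45},
    {"x": -0.017,"y": 0.315,"z": 0.01,"ax": 0,"ay": 0,"az": 0.53},
    {"x": -0.0185,"y": 0.3349,"z": 0.02,"ax": 0,"ay": 0,"az": 0.558},
    {"x": -0.0185,"y": 0.3349,"z": 0.02,"ax": 0,"ay": 0,"az": 0.558},
    {"x": -0.0185,"y": 0.3349,"z": 0.02,"ax": 0,"ay": 0,"az": 0.558}
  ],
  "jaw": 150
}}

```text
clock: 21.48
ee_pos: [0.4809, 0.3436, 0.0601]
orientation: [-179.9, -0.0, 163.0]
wrist_force: [-0.1, 0.1, 0.5]
gripper_width: 0.0352
finger_force: 0.0
```

```bash
python3 - <<'E'
from h import *
toolmove((.481,.3445),163,.003)
p,d,c=shot('wrist'); [print(r) for r in whites(p,d,c,(0.4,0.66,0.15,0.45),thr=130) if r[0]<2000]
E
```

```text
from [0.4809 0.3436 0.0601] az 163.0 shift [0.0001 0.0009 0.0571] turn az 0.001
(np.int32(652), [252.0, 217.0], [483.7, 344.1], 35.6, 10.4, 163.0, 0.0112)
(np.int32(10), [198.0, 250.0], [495.3, 301.1], 8.4, 0.4, 143.7, 0.0023)
(np.int32(441), [282.0, 344.0], [593.2, 336.6], 37.9, 11.4, 157.7, 0.0111)
```

Request:
{"api": "arm_command", "payload": {
  "steps": [
    {"x": -0.001,"y": 0.0004,"z": 0.025,"ax": 0,"ay": 0,"az": 0},
    {"x": -0.001,"y": 0.0004,"z": 0.05,"ax": 0,"ay": 0,"az": 0},
    {"x": -0.001,"y": 0.0004,"z": 0.057,"ax": 0,"ay": 0,"az": 0},
    {"x": -0.001,"y": 0.0004,"z": 0.057,"ax": 0,"ay": 0,"az": 0}
  ],
  "jaw": 150
}}

```text
clock: 22.02
ee_pos: [0.4822, 0.3441, 0.0038]
orientation: [-180.0, -0.0, 163.0]
wrist_force: [-0.3, 0.4, -0.6]
gripper_width: 0.0352
finger_force: 0.0
```

Request:
{"api": "arm_command", "payload": {
  "steps": [
    {"x": 0,"y": 0,"z": 0,"ax": 0,"ay": 0,"az": 0},
    {"x": 0,"y": 0,"z": 0,"ax": 0,"ay": 0,"az": 0},
    {"x": 0,"y": 0,"z": 0,"ax": 0,"ay": 0,"az": 0},
    {"x": 0,"y": 0,"z": 0,"ax": 0,"ay": 0,"az": 0},
    {"x": 0,"y": 0,"z": -0.02,"ax": 0,"ay": 0,"az": 0},
    {"x": 0,"y": 0,"z": -0.05,"ax": 0,"ay": 0,"az": 0},
    {"x": 0,"y": 0,"z": -0.067,"ax": 0,"ay": 0,"az": 0},
    {"x": 0,"y": 0,"z": -0.067,"ax": 0,"ay": 0,"az": 0}
  ],
  "jaw": 255
}}

```text
clock: 23.02
ee_pos: [0.483, 0.3453, 0.0722]
orientation: [179.9, 0.1, 163.0]
wrist_force: [-0.3, 0.9, -0.9]
gripper_width: 0.0074
finger_force: 58.9
```

```bash
python3 - <<'E'
from h import *
toolmove((.580,-.0014),105,.07)
o=status.get_obs(); print(o['gripper_width'],o['finger_force'])
E
```

```text
from [0.483  0.3453 0.0722] az 163.0 shift [-0.194  -0.3032  0.0018] turn az 1.013
0.007443387469923249 58.88488411903381
```

Request:
{"api": "arm_command", "payload": {
  "steps": [
    {"x": -0.012,"y": -0.02,"z": 0,"ax": 0,"ay": 0,"az": 0.07},
    {"x": -0.035,"y": -0.055,"z": 0,"ax": 0,"ay": 0,"az": 0.18},
    {"x": -0.06,"y": -0.094,"z": 0,"ax": 0,"ay": 0,"az": 0.31},
    {"x": -0.088,"y": -0.137,"z": 0,"ax": 0,"ay": 0,"az": 0.46},
    {"x": -0.115,"y": -0.18,"z": 0,"ax": 0,"ay": 0,"az": 0.61},
    {"x": -0.142,"y": -0.222,"z": 0,"ax": 0,"ay": 0,"az": 0.75},
    {"x": -0.166,"y": -0.26,"z": 0,"ax": 0,"ay": 0,"az": 0.88},
    {"x": -0.185,"y": -0.29,"z": 0,"ax": 0,"ay": 0,"az": 0.97},
    {"x": -0.194,"y": -0.3032,"z": 0.001,"ax": 0,"ay": 0,"az": 1.013},
    {"x": -0.194,"y": -0.3032,"z": 0.001,"ax": 0,"ay": 0,"az": 1.013}
  ],
  "jaw": 255
}}

```text
clock: 24.28
ee_pos: [0.5786, -0.003, 0.0688]
orientation: [-179.9, -0.0, 104.9]
wrist_force: [-0.5, 0.2, 0.0]
gripper_width: 0.0077
finger_force: 58.9
```

Request:
{"api": "arm_command", "payload": {
  "steps": [
    {"x": 0,"y": 0,"z": 0,"ax": 0,"ay": 0,"az": 0}
  ],
  "jaw": 255
}}

```text
clock: 24.4
ee_pos: [0.5786, -0.0013, 0.0692]
orientation: [-180.0, -0.0, 105.1]
wrist_force: [0.3, 0.7, -0.5]
gripper_width: 0.008
finger_force: 58.9
```

```bash
python3 - <<'E'
from h import *
toolmove((.580,-.0014),105,.0105)
o=status.get_obs(); print(o['gripper_width'],o['finger_force'])
E
```

```text
from [ 0.5786 -0.0013  0.0692] az 105.1 shift [-0.0005  0.0013  0.0587] turn az 0.001
0.007981486267023007 58.886545300483704
```

Request:
{"api": "arm_command", "payload": {
  "steps": [
    {"x": 0,"y": 0.0012,"z": 0.025,"ax": 0,"ay": 0,"az": 0},
    {"x": 0,"y": 0.0012,"z": 0.045,"ax": 0,"ay": 0,"az": 0},
    {"x": 0,"y": 0.0012,"z": 0.056,"ax": 0,"ay": 0,"az": 0},
    {"x": 0,"y": 0.0012,"z": 0.059,"ax": 0,"ay": 0,"az": 0},
    {"x": 0,"y": 0.0012,"z": 0.059,"ax": 0,"ay": 0,"az": 0}
  ],
  "jaw": 255
}}

```text
clock: 25.02
ee_pos: [0.5803, -0.0013, 0.0111]
orientation: [180.0, -0.0, 105.0]
wrist_force: [-0.5, -0.6, 0.1]
gripper_width: 0.0074
finger_force: 58.9
```

Request:
{"api": "arm_command", "payload": {
  "steps": [
    {"x": 0,"y": 0,"z": 0,"ax": 0,"ay": 0,"az": 0},
    {"x": 0,"y": 0,"z": 0,"ax": 0,"ay": 0,"az": 0},
    {"x": 0,"y": 0,"z": 0,"ax": 0,"ay": 0,"az": 0},
    {"x": 0,"y": 0,"z": -0.03,"ax": 0,"ay": 0,"az": 0},
    {"x": 0,"y": 0,"z": -0.07,"ax": 0,"ay": 0,"az": 0},
    {"x": 0,"y": 0,"z": -0.07,"ax": 0,"ay": 0,"az": 0}
  ],
  "jaw": 190
}}

```text
clock: 25.78
ee_pos: [0.5822, -0.0018, 0.0834]
orientation: [179.7, 0.1, 105.0]
wrist_force: [0.2, 0.4, -0.5]
gripper_width: 0.0218
finger_force: 0.0
```

```bash
python3 - <<'E'
from h import *
bars(); toolmove((.590,.3355),155.5,.06)
E
```

```text
scene
   ([672.2, 437.8], 22.6, 11.9, 88.9)
   ([588.7, 335.9], 25.7, 9.4, 145.3)
side
   ([590.6, 332.0], 34.5, 16.4, 154.0)
from [ 0.5803 -0.0018  0.0804] az 105.0 shift [0.3233 0.0965 0.0204] turn az -0.882
```

Request:
{"api": "arm_command", "payload": {
  "steps": [
    {"x": 0.025,"y": 0.007,"z": 0,"ax": 0,"ay": 0,"az": -0.07},
    {"x": 0.065,"y": 0.02,"z": 0,"ax": 0,"ay": 0,"az": -0.18},
    {"x": 0.11,"y": 0.033,"z": 0,"ax": 0,"ay": 0,"az": -0.3},
    {"x": 0.155,"y": 0.046,"z": 0,"ax": 0,"ay": 0,"az": -0.43},
    {"x": 0.2,"y": 0.06,"z": 0,"ax": 0,"ay": 0,"az": -0.56},
    {"x": 0.25,"y": 0.075,"z": 0,"ax": 0,"ay": 0,"az": -0.7},
    {"x": 0.295,"y": 0.088,"z": 0.01,"ax": 0,"ay": 0,"az": -0.82},
    {"x": 0.3233,"y": 0.0965,"z": 0.02,"ax": 0,"ay": 0,"az": -0.882},
    {"x": 0.3233,"y": 0.0965,"z": 0.02,"ax": 0,"ay": 0,"az": -0.882},
    {"x": 0.3233,"y": 0.0965,"z": 0.02,"ax": 0,"ay": 0,"az": -0.882}
  ],
  "jaw": 150
}}

```text
clock: 27.12
ee_pos: [0.5894, 0.3347, 0.0596]
orientation: [-179.9, -0.0, 155.5]
wrist_force: [-1.1, -0.7, -0.3]
gripper_width: 0.0353
finger_force: 0.0
```

```bash
python3 - <<'E'
from h import *
toolmove((.590,.3355),155.5,.003)
p,d,c=shot('wrist'); [print(r) for r in whites(p,d,c,(0.4,0.66,0.15,0.45),thr=130) if r[0]<2000]
E
```

```text
from [0.5894 0.3347 0.0596] az 155.5 shift [-0.0002  0.001   0.0566] turn az -0.001
(np.int32(578), [253.0, 218.0], [592.3, 335.9], 35.0, 9.4, 155.2, 0.0113)
```

Request:
{"api": "arm_command", "payload": {
  "steps": [
    {"x": -0.0005,"y": 0.001,"z": 0.025,"ax": 0,"ay": 0,"az": 0},
    {"x": -0.0005,"y": 0.001,"z": 0.05,"ax": 0,"ay": 0,"az": 0},
    {"x": -0.0005,"y": 0.001,"z": 0.0566,"ax": 0,"ay": 0,"az": 0},
    {"x": -0.0005,"y": 0.001,"z": 0.0566,"ax": 0,"ay": 0,"az": 0}
  ],
  "jaw": 150
}}

```text
clock: 27.68
ee_pos: [0.5909, 0.3356, 0.0043]
orientation: [-180.0, 0.0, 155.5]
wrist_force: [-0.8, 0.7, 0.2]
gripper_width: 0.0349
finger_force: 0.0
```

Request:
{"api": "arm_command", "payload": {
  "steps": [
    {"x": 0,"y": 0,"z": 0,"ax": 0,"ay": 0,"az": 0},
    {"x": 0,"y": 0,"z": 0,"ax": 0,"ay": 0,"az": 0},
    {"x": 0,"y": 0,"z": 0,"ax": 0,"ay": 0,"az": 0},
    {"x": 0,"y": 0,"z": 0,"ax": 0,"ay": 0,"az": 0},
    {"x": 0,"y": 0,"z": -0.02,"ax": 0,"ay": 0,"az": 0},
    {"x": 0,"y": 0,"z": -0.05,"ax": 0,"ay": 0,"az": 0},
    {"x": 0,"y": 0,"z": -0.067,"ax": 0,"ay": 0,"az": 0},
    {"x": 0,"y": 0,"z": -0.067,"ax": 0,"ay": 0,"az": 0}
  ],
  "jaw": 255
}}

```text
clock: 28.68
ee_pos: [0.5916, 0.3367, 0.0723]
orientation: [179.9, 0.1, 155.5]
wrist_force: [0.1, -0.7, -0.4]
gripper_width: 0.0073
finger_force: 58.8
```

```bash
python3 - <<'E'
from h import *
toolmove((.5977,.0293),195,.07)
o=status.get_obs(); print(o['gripper_width'],o['finger_force'])
E
```

```text
from [0.5916 0.3367 0.0723] az 155.5 shift [-0.133  -0.2772  0.0019] turn az -0.689
0.007262376355698611 58.812400102615356
```

Request:
{"api": "arm_command", "payload": {
  "steps": [
    {"x": -0.009,"y": -0.019,"z": 0,"ax": 0,"ay": 0,"az": -0.05},
    {"x": -0.025,"y": -0.052,"z": 0,"ax": 0,"ay": 0,"az": -0.13},
    {"x": -0.044,"y": -0.092,"z": 0,"ax": 0,"ay": 0,"az": -0.23},
    {"x": -0.064,"y": -0.133,"z": 0,"ax": 0,"ay": 0,"az": -0.33},
    {"x": -0.084,"y": -0.175,"z": 0,"ax": 0,"ay": 0,"az": -0.43},
    {"x": -0.103,"y": -0.215,"z": 0,"ax": 0,"ay": 0,"az": -0.53},
    {"x": -0.12,"y": -0.25,"z": 0,"ax": 0,"ay": 0,"az": -0.62},
    {"x": -0.133,"y": -0.2772,"z": 0.001,"ax": 0,"ay": 0,"az": -0.689},
    {"x": -0.133,"y": -0.2772,"z": 0.001,"ax": 0,"ay": 0,"az": -0.689},
    {"x": -0.133,"y": -0.2772,"z": 0.001,"ax": 0,"ay": 0,"az": -0.689}
  ],
  "jaw": 255
}}

```text
clock: 29.92
ee_pos: [0.5965, 0.0292, 0.0692]
orientation: [180.0, -0.1, -165.1]
wrist_force: [-0.2, 0.9, -0.2]
gripper_width: 0.0075
finger_force: 58.8
```

```bash
python3 - <<'E'
from h import *
toolmove((.5977,.0293),195,.0105)
o=status.get_obs(); print(o['gripper_width'],o['finger_force'])
E
```

```text
from [0.5965 0.0292 0.0692] az -165.1 shift [-0.0012 -0.0003  0.0587] turn az -6.284
0.007510678698600706 58.83192837238312
```

Request:
{"api": "arm_command", "payload": {
  "steps": [
    {"x": -0.0012,"y": 0,"z": 0.025,"ax": 0,"ay": 0,"az": 0},
    {"x": -0.0012,"y": 0,"z": 0.045,"ax": 0,"ay": 0,"az": 0},
    {"x": -0.0012,"y": 0,"z": 0.056,"ax": 0,"ay": 0,"az": 0},
    {"x": -0.0012,"y": 0,"z": 0.059,"ax": 0,"ay": 0,"az": 0},
    {"x": -0.0012,"y": 0,"z": 0.059,"ax": 0,"ay": 0,"az": 0}
  ],
  "jaw": 255
}}

```text
clock: 30.55
ee_pos: [0.5981, 0.0297, 0.0113]
orientation: [180.0, 0.0, -165.0]
wrist_force: [-0.6, 0.2, 0.2]
gripper_width: 0.0072
finger_force: 58.8
```

Request:
{"api": "arm_command", "payload": {
  "steps": [
    {"x": 0,"y": 0,"z": 0,"ax": 0,"ay": 0,"az": 0},
    {"x": 0,"y": 0,"z": 0,"ax": 0,"ay": 0,"az": 0},
    {"x": 0,"y": 0,"z": 0,"ax": 0,"ay": 0,"az": 0},
    {"x": 0,"y": 0,"z": -0.03,"ax": 0,"ay": 0,"az": 0},
    {"x": 0,"y": 0,"z": -0.08,"ax": 0,"ay": 0,"az": 0},
    {"x": 0,"y": 0,"z": -0.14,"ax": 0,"ay": 0,"az": 0},
    {"x": 0,"y": 0,"z": -0.15,"ax": 0,"ay": 0,"az": 0}
  ],
  "jaw": 190
}}

```text
clock: 31.42
ee_pos: [0.6, 0.0292, 0.1652]
orientation: [-179.9, 0.4, -165.0]
wrist_force: [0.6, -0.2, -0.6]
gripper_width: 0.0218
finger_force: 0.0
```

```bash
cat >> h.py <<'E'
def dish():
    for n in ['scene','side']:
        p,d,c=shot(n); P=cloud(d,c); hsv=cv2.cvtColor(p,cv2.COLOR_BGR2HSV)
        m=(abs(P[...,0]-.573)<.08)&(abs(P[...,1]-.024)<.08)&(P[...,2]>.019)&(P[...,2]<.035)&(d>0)&(hsv[...,1]<70)&(hsv[...,2]>90)
        a=P[m][:,:2]; f=least_squares(lambda x:np.hypot(*(a-x[:2]).T)-.049,[.573,.024],loss='soft_l1',f_scale=.001).x
        print('dish',n,m.sum(),f)
E
python3 - <<'E'
from h import *
bars((.4,.66,.14,.45)); dish()
p,d,c=shot('scene'); r=lidfit(p,d,c,.006,.02,(.35,.6,-.32,-.08)); print(r)
p2,d2,c2=shot('side'); r2=lidfit(p2,d2,c2,.006,.02,(.35,.6,-.32,-.08)); print(r2)
cv2.imwrite('pics/four.png',np.hstack([cv2.resize(p[150:230,190:300],(440,320),interpolation=cv2.INTER_CUBIC),cv2.resize(p2[170:250,195:285],(360,320),interpolation=cv2.INTER_CUBIC)]))
toolmove(np.array([.4698,-.201])+.066*np.array([-.345,.9386]),110.2,.06)
print(status.get_obs()['q'])
E
```

```text
scene
side
dish scene 107 [0.57394257 0.02228909]
dish side 203 [0.57215825 0.02250399]
(array([ 0.46976791, -0.20088892]), np.float64(0.05417973169351663), array([ 0.44705424, -0.13754509]), 28, np.float64(109.72669285399857), np.float64(0.009519831179671812))
(array([ 0.46886592, -0.19868795]), np.float64(0.05348859604852128), array([ 0.44797325, -0.14359133]), 24, np.float64(110.7667505878593), np.float64(0.012084065659114962))
from [0.5972 0.0291 0.1592] az -165.0 shift [ 0.1883 -0.1236  0.0996] turn az -4.803
[ 2.78745417e+00  2.51473036e+01  5.61378287e+00  7.06136684e+01
  5.62094910e-04 -1.22051895e+01]
```

View pics/four.png

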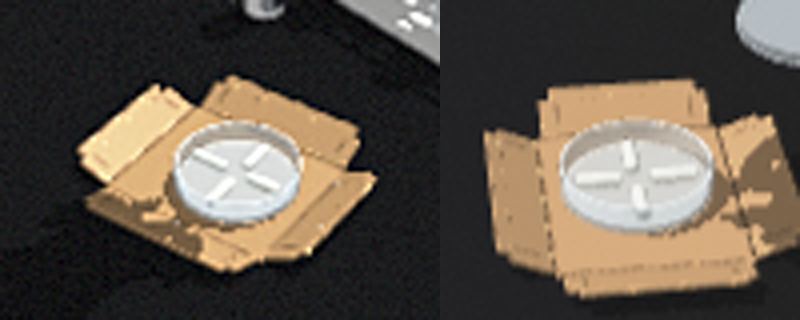

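All four bars lie on the dish floor and none is left on the bench. I'll fetch the lid from (0.4695, -0.200), tab azimuth 110.3°.

Request:
{"api": "arm_command", "payload": {
  "steps": [
    {"x": 0.012,"y": -0.008,"z": 0,"ax": 0,"ay": 0,"az": 0.16},
    {"x": 0.034,"y": -0.022,"z": 0,"ax": 0,"ay": 0,"az": 0.33},
    {"x": 0.06,"y": -0.04,"z": 0.01,"ax": 0,"ay": 0,"az": 0.51},
    {"x": 0.09,"y": -0.06,"z": 0.03,"ax": 0,"ay": 0,"az": 0.69},
    {"x": 0.12,"y": -0.08,"z": 0.05,"ax": 0,"ay": 0,"az": 0.87},
    {"x": 0.15,"y": -0.1,"z": 0.07,"ax": 0,"ay": 0,"az": 1.05},
    {"x": 0.175,"y": -0.115,"z": 0.085,"ax": 0,"ay": 0,"az": 1.23},
    {"x": 0.188,"y": -0.1235,"z": 0.096,"ax": 0,"ay": 0,"az": 1.4},
    {"x": 0.188,"y": -0.1235,"z": 0.0996,"ax": 0,"ay": 0,"az": 1.477},
    {"x": 0.188,"y": -0.1235,"z": 0.0996,"ax": 0,"ay": 0,"az": 1.477}
  ],
  "jaw": 160
}}

```text
clock: 32.98
ee_pos: [0.4475, -0.1387, 0.0603]
orientation: [-179.9, -0.1, 110.4]
wrist_force: [-0.2, 0.6, -0.9]
gripper_width: 0.0318
finger_force: 0.0
```

Request:
{"api": "arm_command", "payload": {
  "steps": [
    {"x": 0,"y": 0,"z": 0,"ax": 0,"ay": 0,"az": 0}
  ],
  "jaw": 160
}}

```text
clock: 33.1
ee_pos: [0.4483, -0.1386, 0.061]
orientation: [-180.0, -0.0, 110.5]
wrist_force: [0.1, -0.3, 0.4]
gripper_width: 0.0316
finger_force: 0.0
```

```bash
python3 - <<'E'
from h import *
toolmove((.4466,-.1375),110.4,.002)
p,d,c=shot('wrist'); P=cloud(d,c)
m=(P[...,2]>.006)&(P[...,2]<.02)&(d>0)&(p.min(-1)>90)
a=P[m][:,:2]; v=a-[.4695,-.2]; r=np.hypot(*v.T); t=a[(r>.058)&(r<.085)&(v[:,1]>0)]; print(len(t),t.mean(0),np.median(P[m][:,2]))
E
```

```text
from [ 0.4483 -0.1386  0.061 ] az 110.5 shift [ 0.0017 -0.0012  0.059 ] turn az 0.002
613 [ 0.44720531 -0.13549962] 0.011453346691635419
```

Request:
{"api": "arm_command", "payload": {
  "steps": [
    {"x": 0.0015,"y": -0.001,"z": 0.02,"ax": 0,"ay": 0,"az": 0},
    {"x": 0.0015,"y": -0.001,"z": 0.045,"ax": 0,"ay": 0,"az": 0},
    {"x": 0.0015,"y": -0.001,"z": 0.057,"ax": 0,"ay": 0,"az": 0},
    {"x": 0.0015,"y": -0.001,"z": 0.059,"ax": 0,"ay": 0,"az": 0},
    {"x": 0.0015,"y": -0.001,"z": 0.059,"ax": 0,"ay": 0,"az": 0}
  ],
  "jaw": 160
}}

```text
clock: 33.78
ee_pos: [0.4473, -0.1379, 0.0028]
orientation: [180.0, 0.0, 110.4]
wrist_force: [1.1, 0.3, 0.0]
gripper_width: 0.0317
finger_force: 0.0
```

Request:
{"api": "arm_command", "payload": {
  "steps": [
    {"x": 0,"y": 0,"z": 0,"ax": 0,"ay": 0,"az": 0},
    {"x": 0,"y": 0,"z": 0,"ax": 0,"ay": 0,"az": 0},
    {"x": 0,"y": 0,"z": 0,"ax": 0,"ay": 0,"az": 0},
    {"x": 0,"y": 0,"z": 0,"ax": 0,"ay": 0,"az": 0}
  ],
  "jaw": 255
}}

```text
clock: 34.28
ee_pos: [0.4475, -0.1379, 0.003]
orientation: [179.9, 0.0, 110.4]
wrist_force: [-1.3, 1.1, 6.7]
gripper_width: 0.012
finger_force: 58.7
```

Request:
{"api": "arm_command", "payload": {
  "steps": [
    {"x": 0,"y": 0,"z": -0.01,"ax": 0,"ay": 0,"az": 0},
    {"x": 0,"y": 0,"z": -0.03,"ax": 0,"ay": 0,"az": 0},
    {"x": 0,"y": 0,"z": -0.05,"ax": 0,"ay": 0,"az": 0},
    {"x": 0,"y": 0,"z": -0.056,"ax": 0,"ay": 0,"az": 0},
    {"x": 0,"y": 0,"z": -0.056,"ax": 0,"ay": 0,"az": 0}
  ],
  "jaw": 255
}}

```text
clock: 34.9
ee_pos: [0.4472, -0.1378, 0.0585]
orientation: [180.0, 0.0, 110.4]
wrist_force: [0.4, -0.3, -0.4]
gripper_width: 0.0115
finger_force: 58.7
```

```bash
cat >> h.py <<'E'
def lidsee(box,zr=(.02,.09)):
    o=status.get_obs(); print(np.round(o['ee_pos'],4),np.round(o['orientation'],1),'F',np.round(o['wrist_force'],1),'w',round(o['gripper_width'],4),round(o['finger_force'],1))
    for n in ['scene','side']:
        p,d,c=shot(n); P=cloud(d,c); hsv=cv2.cvtColor(p,cv2.COLOR_BGR2HSV)
        m=(P[...,0]>box[0])&(P[...,0]<box[1])&(P[...,1]>box[2])&(P[...,1]<box[3])&(P[...,2]>zr[0])&(P[...,2]<zr[1])&(hsv[...,1]<50)&(hsv[...,2]>120)&(d>0)
        Q=P[m]
        if len(Q)<30: continue
        A=np.c_[Q[:,:2]-Q[:,:2].mean(0),np.ones(len(Q))]; s=np.linalg.lstsq(A,Q[:,2],rcond=None)[0]
        try: r=lidfit(p,d,c,np.median(Q[:,2])-.004,np.median(Q[:,2])+.004,box)
        except Exception as e: r=[e]
        print(n,len(Q),'slope',s[:2].round(3),'z',np.percentile(Q[:,2],[5,50,95]).round(4),'fit',r)
E
python3 - <<'E'
from h import *
lidsee((.38,.56,-.29,-.1))
E
```

```text
[ 0.4472 -0.1378  0.0585] [180.    0.  110.4] F [ 0.4 -0.3 -0.4] w 0.0115 58.7
scene 1163 slope [0.008 0.017] z [0.0615 0.0648 0.0669] fit (array([ 0.47054172, -0.20014347]), np.float64(0.05417188816843191), array([ 0.44462124, -0.14663695]), 3, np.float64(115.84721049696594), np.float64(0.06480564055124577))
side 334 slope [-0.027 -0.005] z [0.06   0.0667 0.0697] fit (array([ 0.49424029, -0.18534008]), np.float64(0.02857538966215526), array([ 0.49921262, -0.24517526]), 1, np.float64(-85.24960660636889), np.float64(0.06681897146504506))
```

Request:
{"api": "arm_command", "payload": {
  "steps": [
    {"x": 0.008,"y": 0.008,"z": 0,"ax": 0,"ay": 0,"az": 0},
    {"x": 0.025,"y": 0.025,"z": 0,"ax": 0,"ay": 0,"az": 0},
    {"x": 0.05,"y": 0.05,"z": 0,"ax": 0,"ay": 0,"az": 0},
    {"x": 0.078,"y": 0.079,"z": 0,"ax": 0,"ay": 0,"az": 0},
    {"x": 0.106,"y": 0.107,"z": 0,"ax": 0,"ay": 0,"az": 0},
    {"x": 0.134,"y": 0.135,"z": 0,"ax": 0,"ay": 0,"az": 0},
    {"x": 0.158,"y": 0.16,"z": 0,"ax": 0,"ay": 0,"az": 0},
    {"x": 0.17,"y": 0.172,"z": 0,"ax": 0,"ay": 0,"az": 0},
    {"x": 0.1725,"y": 0.1744,"z": 0,"ax": 0,"ay": 0,"az": 0},
    {"x": 0.1725,"y": 0.1744,"z": 0,"ax": 0,"ay": 0,"az": 0}
  ],
  "jaw": 255
}}

```text
clock: 36.25
ee_pos: [0.55, 0.0841, 0.0581]
orientation: [-180.0, 0.0, 110.4]
wrist_force: [0.5, -0.7, -1.1]
gripper_width: 0.0116
finger_force: 58.7
```

Request:
{"api": "arm_command", "payload": {
  "steps": [
    {"x": 0,"y": 0,"z": 0,"ax": 0,"ay": 0,"az": 0},
    {"x": 0,"y": 0,"z": 0,"ax": 0,"ay": 0,"az": 0}
  ],
  "jaw": 255
}}

```text
clock: 36.5
ee_pos: [0.5503, 0.084, 0.0584]
orientation: [180.0, 0.0, 110.3]
wrist_force: [-0.2, -0.3, -0.7]
gripper_width: 0.0116
finger_force: 58.7
```

```bash
python3 - <<'E'
from h import *
lidsee((.48,.66,-.06,.11),(.045,.09))
E
```

```text
[0.5503 0.084  0.0584] [180.    0.  110.3] F [-0.2 -0.3 -0.7] w 0.0116 58.7
scene 740 slope [0.011 0.032] z [0.0591 0.0647 0.067 ] fit (array([0.57323198, 0.02128448]), np.float64(0.053762962440591124), array([0.56981866, 0.07400079]), 3, np.float64(93.7046637801236), np.float64(0.06484554742370763))
side 439 slope [-0.011  0.007] z [0.0594 0.0667 0.0697] fit (array([0.5738103, 0.0244001]), np.float64(0.05203648233242028), array([0., 0.]), 0, np.float64(-177.56508180044904), np.float64(0.06673714191019631))
```

Request:
{"api": "arm_command", "payload": {
  "steps": [
    {"x": 0,"y": 0,"z": 0.015,"ax": 0,"ay": 0,"az": 0},
    {"x": 0,"y": 0,"z": 0.026,"ax": 0,"ay": 0,"az": 0},
    {"x": 0,"y": 0,"z": 0.03,"ax": 0,"ay": 0,"az": 0},
    {"x": 0,"y": 0,"z": 0.032,"ax": 0,"ay": 0,"az": 0},
    {"x": 0,"y": 0,"z": 0.034,"ax": 0,"ay": 0,"az": 0},
    {"x": 0,"y": 0,"z": 0.035,"ax": 0,"ay": 0,"az": 0},
    {"x": 0,"y": 0,"z": 0.035,"ax": 0,"ay": 0,"az": 0}
  ],
  "jaw": 255
}}

```text
clock: 37.48
ee_pos: [0.5505, 0.0847, 0.0234]
orientation: [180.0, 0.0, 110.4]
wrist_force: [-0.0, -1.2, -0.4]
gripper_width: 0.0119
finger_force: 58.7
```

```bash
python3 - <<'E'
from h import *
lidsee((.48,.66,-.06,.11),(.022,.06)); o=status.get_obs(); print(o['torque'])
E
```

```text
[0.5505 0.0847 0.0234] [180.    0.  110.4] F [-0.  -1.2 -0.4] w 0.0119 58.7
scene 697 slope [0.003 0.021] z [0.0263 0.0298 0.0325] fit (array([0.57338102, 0.02216327]), np.float64(0.05344164007940938), array([0.55059375, 0.07638502]), 2, np.float64(112.79510015716971), np.float64(0.029925885344462833))
side 408 slope [-0.025  0.033] z [0.0252 0.0319 0.0422] fit (array([0.57188972, 0.02444589]), np.float64(0.053921345592360684), array([0., 0.]), 0, np.float64(-177.55233524473235), np.float64(0.03193900843895031))
[-0.03272043 -0.04409739  0.04931333]
```

Request:
{"api": "arm_command", "payload": {
  "steps": [
    {"x": 0,"y": 0,"z": 0.001,"ax": 0,"ay": 0,"az": 0},
    {"x": 0,"y": 0,"z": 0.002,"ax": 0,"ay": 0,"az": 0},
    {"x": 0,"y": 0,"z": 0.003,"ax": 0,"ay": 0,"az": 0},
    {"x": 0,"y": 0,"z": 0.004,"ax": 0,"ay": 0,"az": 0},
    {"x": 0,"y": 0,"z": 0.0045,"ax": 0,"ay": 0,"az": 0},
    {"x": 0,"y": 0,"z": 0.0045,"ax": 0,"ay": 0,"az": 0}
  ],
  "jaw": 255
}}

```text
clock: 38.33
ee_pos: [0.5504, 0.0846, 0.019]
orientation: [180.0, 0.0, 110.4]
wrist_force: [-2.0, 0.2, 4.7]
gripper_width: 0.0119
finger_force: 59.3
```

```bash
python3 - <<'E'
from h import *
lidsee((.48,.66,-.06,.11),(.020,.06)); o=status.get_obs(); print(o['torque'])
E
```

```text
[0.5504 0.0846 0.019 ] [180.    0.  110.4] F [-2.   0.2  4.7] w 0.0119 59.3
scene 686 slope [0.004 0.008] z [0.023  0.0262 0.0288] fit (array([0.57297232, 0.02169117]), np.float64(0.05365363082051631), array([0., 0.]), 0, np.float64(-177.8319729588958), np.float64(0.026219242841716506))
side 393 slope [-0.032  0.043] z [0.0223 0.0281 0.0442] fit (array([0.5735059, 0.0254259]), np.float64(0.05179525704640421), array([0., 0.]), 0, np.float64(-177.46150175863494), np.float64(0.02808452729688793))
[-0.08044258  0.42128368 -0.03244804]
```

Seated, with 4.7 N of contact. I'll release, back off to the start pose and check.

Request:
{"api": "arm_command", "payload": {
  "steps": [
    {"x": 0,"y": 0,"z": 0,"ax": 0,"ay": 0,"az": 0},
    {"x": 0,"y": 0,"z": 0,"ax": 0,"ay": 0,"az": 0},
    {"x": 0,"y": 0,"z": 0,"ax": 0,"ay": 0,"az": 0},
    {"x": 0,"y": 0,"z": -0.02,"ax": 0,"ay": 0,"az": 0},
    {"x": 0,"y": 0,"z": -0.06,"ax": 0,"ay": 0,"az": 0},
    {"x": -0.02,"y": -0.025,"z": -0.11,"ax": 0,"ay": 0,"az": 0.1},
    {"x": -0.04,"y": -0.05,"z": -0.16,"ax": 0,"ay": 0,"az": 0.24},
    {"x": -0.0617,"y": -0.0767,"z": -0.211,"ax": 0,"ay": 0,"az": 0.356},
    {"x": -0.0617,"y": -0.0767,"z": -0.211,"ax": 0,"ay": 0,"az": 0.356},
    {"x": -0.0617,"y": -0.0767,"z": -0.211,"ax": 0,"ay": 0,"az": 0.356}
  ],
  "jaw": 160
}}

```text
clock: 39.67
ee_pos: [0.5, 0.0001, 0.2294]
orientation: [-180.0, -0.0, 90.0]
wrist_force: [-0.4, 0.2, -0.2]
gripper_width: 0.0316
finger_force: 0.0
```

```bash
python3 - <<'E'
from h import *
o=status.get_obs(); print(o['clock'],o['ee_pos'],o['orientation'])
p,d,c=shot('wrist')
r=lidfit(p,d,c,0.018,0.04,(0.45,0.7,-0.1,0.2)); print(r)
P=cloud(d,c); m=np.hypot(P[...,0]-r[0][0],P[...,1]-r[0][1])<.045; m&=(P[...,2]>.015)&(P[...,2]<.05); Q=P[m]
A=np.c_[Q[:,:2]-Q[:,:2].mean(0),np.ones(len(Q))]; print('plane',np.linalg.lstsq(A,Q[:,2],rcond=None)[0].round(4))
f=np.load('carton.npy'); u=np.array([np.cos(f[2]),np.sin(f[2])]);v=np.array([-u[1],u[0]]); print('lid in carton',(r[0]-f[:2])@u,(r[0]-f[:2])@v)
# crease & outside push points per panel
for nm,dr,hd in (('near',-u,.062),('far',u,.062),('left',v,.074),('right',-v,.074)):
    h=f[:2]+dr*hd; print(nm,'hinge',h.round(4),'edge',(h+dr*.036).round(4),'start',(h+dr*.07).round(4),'az out',np.degrees(np.arctan2(dr[1],dr[0])).round(1))
E
```

```text
39.675 [4.99970390e-01 1.45808678e-04 2.29365289e-01] [-1.79993763e+02 -5.46319352e-03  8.99929483e+01]
(array([0.57384223, 0.02309959]), np.float64(0.05449403340436638), array([0.55051619, 0.08680103]), 258, np.float64(110.11160485766321), np.float64(0.027353009718322274))
plane [-0.0001 -0.0001  0.0274]
lid in carton 0.002021018412257795 -0.00973875577021439
near hinge [0.5094 0.0163] edge [0.4746 0.0071] start [ 0.4417 -0.0015] az out -165.3
far hinge [0.6294 0.0477] edge [0.6642 0.0569] start [0.6971 0.0655] az out 14.7
left hinge [0.5506 0.1036] edge [0.5415 0.1384] start [0.5329 0.1713] az out 104.7
right hinge [ 0.5882 -0.0396] edge [ 0.5973 -0.0744] start [ 0.606  -0.1073] az out -75.3
```

The lid is level, fully down (same height as at the start) and still pointing left. Next I'll fold the panels with the closed fingers, moving along the free edge's arc so nothing can jam. Left panel first.

Request:
{"api": "arm_command", "payload": {
  "steps": [
    {"x": 0.02,"y": 0.005,"z": 0.01,"ax": 0,"ay": 0,"az": -0.04},
    {"x": 0.06,"y": 0.013,"z": 0.04,"ax": 0,"ay": 0,"az": -0.1},
    {"x": 0.1,"y": 0.022,"z": 0.08,"ax": 0,"ay": 0,"az": -0.18},
    {"x": 0.145,"y": 0.032,"z": 0.12,"ax": 0,"ay": 0,"az": -0.24},
    {"x": 0.1636,"y": 0.0349,"z": 0.155,"ax": 0,"ay": 0,"az": -0.2566},
    {"x": 0.1636,"y": 0.0349,"z": 0.1694,"ax": 0,"ay": 0,"az": -0.2566},
    {"x": 0.1636,"y": 0.0349,"z": 0.1694,"ax": 0,"ay": 0,"az": -0.2566},
    {"x": 0.1636,"y": 0.0349,"z": 0.1694,"ax": 0,"ay": 0,"az": -0.2566}
  ],
  "jaw": 255
}}

```text
clock: 40.72
ee_pos: [0.5355, 0.1632, 0.0615]
orientation: [179.9, 0.0, 104.6]
wrist_force: [-0.3, 0.0, 0.9]
gripper_width: 0.0001
finger_force: 0.0
```

```bash
cat >> h.py <<'E'
def rel(nm):
    """TCP in the panel's frame: distance outward from the crease, offset along it, height"""
    f=np.load('carton.npy'); u=np.array([np.cos(f[2]),np.sin(f[2])]);v=np.array([-u[1],u[0]])
    dr,hd=dict(near=(-u,.062),far=(u,.062),left=(v,.074),right=(-v,.074))[nm]
    o=status.get_obs(); e=np.array(o['ee_pos'][:2])-f[:2]-dr*hd
    print(nm,'D',(e@dr).round(4),'along',(e@np.array([-dr[1],dr[0]])).round(4),'z',np.round(o['ee_pos'][2],4),'ori',np.round(o['orientation'],1),'w',round(o['gripper_width'],4),'F',np.round(o['wrist_force'],1))
E
python3 - <<'E'
from h import *
rel('left')
E
```

```text
left D 0.0615 along -0.0005 z 0.0615 ori [179.9   0.  104.6] w 0.0001 F [-0.3  0.   0.9]
```

Request:
{"api": "arm_command", "payload": {
  "steps": [
    {"x": 0,"y": 0,"z": 0.03,"ax": 0,"ay": 0,"az": 0},
    {"x": 0,"y": 0,"z": 0.055,"ax": 0,"ay": 0,"az": 0},
    {"x": 0,"y": 0,"z": 0.0575,"ax": 0,"ay": 0,"az": 0},
    {"x": -0.005,"y": 0,"z": 0.0575,"ax": 0,"ay": 0,"az": 0},
    {"x": -0.0125,"y": 0,"z": 0.0575,"ax": 0,"ay": 0,"az": 0},
    {"x": -0.0125,"y": 0,"z": 0.0575,"ax": 0,"ay": 0,"az": 0}
  ],
  "jaw": 255
}}

```text
clock: 41.48
ee_pos: [0.5388, 0.151, 0.0037]
orientation: [179.9, 0.0, 104.6]
wrist_force: [-0.0, -0.3, -0.0]
gripper_width: -0.0001
finger_force: 0.0
```

Request:
{"api": "arm_command", "payload": {
  "steps": [
    {"x": -0.003,"y": 0,"z": -0.0023,"ax": 0,"ay": 0,"az": 0},
    {"x": -0.005,"y": 0,"z": -0.0056,"ax": 0,"ay": 0,"az": 0},
    {"x": -0.008,"y": 0,"z": -0.0102,"ax": 0,"ay": 0,"az": 0}
  ],
  "jaw": 255
}}

```text
clock: 41.85
ee_pos: [0.5402, 0.1444, 0.0135]
orientation: [180.0, -0.1, 104.7]
wrist_force: [-1.8, 4.1, 2.1]
gripper_width: -0.0
finger_force: 2.5
```

```bash
cat >> h.py <<'E'
def panels():
    """slope (rad from level) of each panel from scene and side clouds of brown points"""
    f=np.load('carton.npy'); u=np.array([np.cos(f[2]),np.sin(f[2])]);v=np.array([-u[1],u[0]])
    for n in ['scene','side']:
        p,d,c=shot(n); P=cloud(d,c); hsv=cv2.cvtColor(p,cv2.COLOR_BGR2HSV)
        br=(d>0)&(hsv[...,1]>50)&(hsv[...,0]<28)&(hsv[...,2]>35)
        out=[]
        for nm,dr,hd,L in (('near',-u,.062,.06),('far',u,.062,.06),('left',v,.074,.05),('right',-v,.074,.05)):
            e=P[...,:2]-f[:2]-dr*hd; a=e@dr; b=e@np.array([-dr[1],dr[0]])
            m=br&(abs(b)<L)&(a>-.012)&(a<.045)&(P[...,2]>.007)&(P[...,2]<.055)
            if m.sum()<15: out.append((nm,m.sum()));continue
            A=a[m];Z=P[...,2][m]-.0025
            k=np.hypot(A,Z)>.012
            out.append((nm,int(k.sum()),'slope',np.round(np.median(np.arctan2(Z[k],A[k])),2),'ztop',np.percentile(Z,97).round(4),'a@top',np.median(A[Z>np.percentile(Z,80)]).round(4)))
        print(n,*out,sep='\n  ')
E
python3 - <<'E'
from h import *
rel('left'); panels()
E
```

```text
left D 0.0421 along -0.0002 z 0.0135 ori [ 1.800e+02 -1.000e-01  1.047e+02] w -0.0 F [-1.8  4.1  2.1]
scene
  ('near', 166, 'slope', np.float64(0.4), 'ztop', np.float64(0.0143), 'a@top', np.float64(0.0328))
  ('far', 240, 'slope', np.float64(0.44), 'ztop', np.float64(0.0175), 'a@top', np.float64(0.0305))
  ('left', 199, 'slope', np.float64(0.68), 'ztop', np.float64(0.0228), 'a@top', np.float64(0.0268))
  ('right', 132, 'slope', np.float64(0.51), 'ztop', np.float64(0.0192), 'a@top', np.float64(0.0324))
side
  ('near', 204, 'slope', np.float64(0.45), 'ztop', np.float64(0.0167), 'a@top', np.float64(0.0333))
  ('far', 264, 'slope', np.float64(0.55), 'ztop', np.float64(0.0184), 'a@top', np.float64(0.0301))
  ('left', 53, 'slope', np.float64(0.72), 'ztop', np.float64(0.0398), 'a@top', np.float64(0.0325))
  ('right', 114, 'slope', np.float64(0.54), 'ztop', np.float64(0.0196), 'a@top', np.float64(0.0318))
```

The panel follows: slope 0.68 rad at 4 N. I'll carry on to upright.

Request:
{"api": "arm_command", "payload": {
  "steps": [
    {"x": -0.0038,"y": 0,"z": -0.004,"ax": 0,"ay": 0,"az": 0},
    {"x": -0.0082,"y": 0,"z": -0.0075,"ax": 0,"ay": 0,"az": 0},
    {"x": -0.0131,"y": 0,"z": -0.01,"ax": 0,"ay": 0,"az": 0},
    {"x": -0.0184,"y": 0,"z": -0.012,"ax": 0,"ay": 0,"az": 0},
    {"x": -0.0228,"y": 0,"z": -0.013,"ax": 0,"ay": 0,"az": 0},
    {"x": -0.0266,"y": 0,"z": -0.0135,"ax": 0,"ay": 0,"az": 0},
    {"x": -0.0282,"y": 0,"z": -0.0135,"ax": 0,"ay": 0,"az": 0},
    {"x": -0.0282,"y": 0,"z": -0.0135,"ax": 0,"ay": 0,"az": 0},
    {"x": -0.0282,"y": 0,"z": -0.0135,"ax": 0,"ay": 0,"az": 0}
  ],
  "jaw": 255
}}

```text
clock: 43.08
ee_pos: [0.5472, 0.1166, 0.0265]
orientation: [-180.0, 0.0, 104.7]
wrist_force: [0.4, -0.2, -0.3]
gripper_width: 0.0002
finger_force: 0.0
```

```bash
python3 - <<'E'
from h import *
rel('left'); panels()
E
```

```text
left D 0.0135 along -0.0 z 0.0265 ori [-180.     0.   104.7] w 0.0002 F [ 0.4 -0.2 -0.3]
scene
  ('near', 171, 'slope', np.float64(0.4), 'ztop', np.float64(0.0147), 'a@top', np.float64(0.0332))
  ('far', 239, 'slope', np.float64(0.43), 'ztop', np.float64(0.0172), 'a@top', np.float64(0.0306))
  ('left', 134, 'slope', np.float64(1.63), 'ztop', np.float64(0.0388), 'a@top', np.float64(-0.0012))
  ('right', 137, 'slope', np.float64(0.51), 'ztop', np.float64(0.0186), 'a@top', np.float64(0.0321))
side
  ('near', 249, 'slope', np.float64(0.45), 'ztop', np.float64(0.0161), 'a@top', np.float64(0.0322))
  ('far', 262, 'slope', np.float64(0.55), 'ztop', np.float64(0.0186), 'a@top', np.float64(0.0303))
  ('left', 288, 'slope', np.float64(1.57), 'ztop', np.float64(0.039), 'a@top', np.float64(-0.0))
  ('right', 70, 'slope', np.float64(0.56), 'ztop', np.float64(0.0219), 'a@top', np.float64(0.0298))
```

The left panel is upright (about 1.58 rad from level). Now the right panel.

Request:
{"api": "arm_command", "payload": {
  "steps": [
    {"x": 0.015,"y": 0,"z": 0,"ax": 0,"ay": 0,"az": 0},
    {"x": 0.015,"y": 0,"z": -0.05,"ax": 0,"ay": 0,"az": 0},
    {"x": 0,"y": 0,"z": -0.09,"ax": 0,"ay": 0,"az": 0},
    {"x": -0.05,"y": 0,"z": -0.09,"ax": 0,"ay": 0,"az": 0},
    {"x": -0.1,"y": 0,"z": -0.09,"ax": 0,"ay": 0,"az": 0},
    {"x": -0.15,"y": 0,"z": -0.09,"ax": 0,"ay": 0,"az": 0},
    {"x": -0.2,"y": 0,"z": -0.09,"ax": 0,"ay": 0,"az": 0},
    {"x": -0.2235,"y": 0,"z": -0.07,"ax": 0,"ay": 0,"az": 0},
    {"x": -0.2235,"y": 0,"z": -0.035,"ax": 0,"ay": 0,"az": 0},
    {"x": -0.2235,"y": 0,"z": -0.035,"ax": 0,"ay": 0,"az": 0}
  ],
  "jaw": 255
}}

```text
clock: 44.42
ee_pos: [0.6017, -0.0985, 0.0587]
orientation: [-179.7, -0.1, 104.7]
wrist_force: [-0.7, -0.3, 0.3]
gripper_width: 0.0001
finger_force: 0.0
```

Request:
{"api": "arm_command", "payload": {
  "steps": [
    {"x": 0,"y": 0,"z": 0.03,"ax": 0,"ay": 0,"az": 0},
    {"x": 0,"y": 0,"z": 0.05,"ax": 0,"ay": 0,"az": 0},
    {"x": 0,"y": 0,"z": 0.056,"ax": 0,"ay": 0,"az": 0},
    {"x": 0.005,"y": 0,"z": 0.056,"ax": 0,"ay": 0,"az": 0},
    {"x": 0.012,"y": 0,"z": 0.056,"ax": 0,"ay": 0,"az": 0},
    {"x": 0.012,"y": 0,"z": 0.056,"ax": 0,"ay": 0,"az": 0}
  ],
  "jaw": 255
}}

```text
clock: 45.18
ee_pos: [0.6012, -0.0873, 0.0064]
orientation: [179.9, 0.0, 104.7]
wrist_force: [0.4, -0.5, -0.1]
gripper_width: -0.0001
finger_force: 0.0
```

```bash
python3 - <<'E'
from h import *
rel('right')
E
```

```text
right D 0.0495 along 0.0004 z 0.0064 ori [179.9   0.  104.7] w -0.0001 F [ 0.4 -0.5 -0.1]
```

Request:
{"api": "arm_command", "payload": {
  "steps": [
    {"x": 0.004,"y": 0,"z": -0.001,"ax": 0,"ay": 0,"az": 0},
    {"x": 0.006,"y": 0,"z": -0.0036,"ax": 0,"ay": 0,"az": 0},
    {"x": 0.0083,"y": 0,"z": -0.0066,"ax": 0,"ay": 0,"az": 0},
    {"x": 0.012,"y": 0,"z": -0.0107,"ax": 0,"ay": 0,"az": 0},
    {"x": 0.0165,"y": 0,"z": -0.0141,"ax": 0,"ay": 0,"az": 0},
    {"x": 0.0214,"y": 0,"z": -0.0168,"ax": 0,"ay": 0,"az": 0},
    {"x": 0.0267,"y": 0,"z": -0.0187,"ax": 0,"ay": 0,"az": 0},
    {"x": 0.031,"y": 0,"z": -0.0197,"ax": 0,"ay": 0,"az": 0},
    {"x": 0.0345,"y": 0,"z": -0.02,"ax": 0,"ay": 0,"az": 0},
    {"x": 0.036,"y": 0,"z": -0.02,"ax": 0,"ay": 0,"az": 0}
  ],
  "jaw": 255
}}

```text
clock: 46.42
ee_pos: [0.5916, -0.0529, 0.0255]
orientation: [-180.0, -0.0, 104.7]
wrist_force: [0.0, 0.1, 1.7]
gripper_width: 0.0
finger_force: 0.3
```

Request:
{"api": "arm_command", "payload": {
  "steps": [
    {"x": 0,"y": 0,"z": 0,"ax": 0,"ay": 0,"az": 0},
    {"x": 0,"y": 0,"z": 0,"ax": 0,"ay": 0,"az": 0}
  ],
  "jaw": 255
}}

```text
clock: 46.68
ee_pos: [0.5917, -0.0532, 0.0255]
orientation: [-180.0, -0.0, 104.7]
wrist_force: [0.3, 0.7, 0.9]
gripper_width: -0.0001
finger_force: 0.0
```

```bash
python3 - <<'E'
from h import *
rel('right'); panels()
E
```

```text
right D 0.0141 along -0.0001 z 0.0255 ori [-180.    -0.   104.7] w -0.0001 F [0.3 0.7 0.9]
scene
  ('near', 169, 'slope', np.float64(0.41), 'ztop', np.float64(0.0143), 'a@top', np.float64(0.0326))
  ('far', 121, 'slope', np.float64(0.44), 'ztop', np.float64(0.017), 'a@top', np.float64(0.0292))
  ('left', 134, 'slope', np.float64(1.63), 'ztop', np.float64(0.0384), 'a@top', np.float64(-0.0013))
  ('right', 58, 'slope', np.float64(1.48), 'ztop', np.float64(0.0391), 'a@top', np.float64(0.0026))
side
  ('near', 304, 'slope', np.float64(0.46), 'ztop', np.float64(0.0164), 'a@top', np.float64(0.0326))
  ('far', 264, 'slope', np.float64(0.54), 'ztop', np.float64(0.0186), 'a@top', np.float64(0.0304))
  ('left', 385, 'slope', np.float64(1.56), 'ztop', np.float64(0.0392), 'a@top', np.float64(0.0005))
  ('right', 295, 'slope', np.float64(1.53), 'ztop', np.float64(0.0393), 'a@top', np.float64(0.0013))
```

Request:
{"api": "arm_command", "payload": {
  "steps": [
    {"x": 0.0012,"y": 0,"z": 0,"ax": 0,"ay": 0,"az": 0},
    {"x": 0.0012,"y": 0,"z": 0,"ax": 0,"ay": 0,"az": 0},
    {"x": 0.0012,"y": 0,"z": 0,"ax": 0,"ay": 0,"az": 0}
  ],
  "jaw": 255
}}

```text
clock: 47.15
ee_pos: [0.5914, -0.052, 0.0256]
orientation: [-180.0, -0.0, 104.7]
wrist_force: [0.1, 0.6, 0.3]
gripper_width: 0.0002
finger_force: 0.0
```

```bash
python3 - <<'E'
from h import *
rel('right'); panels()
E
```

```text
right D 0.0128 along -0.0 z 0.0256 ori [-180.    -0.   104.7] w 0.0002 F [0.1 0.6 0.3]
scene
  ('near', 168, 'slope', np.float64(0.4), 'ztop', np.float64(0.0144), 'a@top', np.float64(0.0332))
  ('far', 113, 'slope', np.float64(0.45), 'ztop', np.float64(0.0177), 'a@top', np.float64(0.0308))
  ('left', 132, 'slope', np.float64(1.62), 'ztop', np.float64(0.0383), 'a@top', np.float64(-0.001))
  ('right', 62, 'slope', np.float64(1.5), 'ztop', np.float64(0.0372), 'a@top', np.float64(0.002))
side
  ('near', 307, 'slope', np.float64(0.45), 'ztop', np.float64(0.0168), 'a@top', np.float64(0.0324))
  ('far', 267, 'slope', np.float64(0.55), 'ztop', np.float64(0.0186), 'a@top', np.float64(0.0303))
  ('left', 383, 'slope', np.float64(1.56), 'ztop', np.float64(0.0393), 'a@top', np.float64(0.0003))
  ('right', 286, 'slope', np.float64(1.56), 'ztop', np.float64(0.0395), 'a@top', np.float64(0.0002))
```

Request:
{"api": "arm_command", "payload": {
  "steps": [
    {"x": 0.001,"y": 0,"z": 0,"ax": 0,"ay": 0,"az": 0},
    {"x": 0.001,"y": 0,"z": 0,"ax": 0,"ay": 0,"az": 0},
    {"x": 0.001,"y": 0,"z": 0,"ax": 0,"ay": 0,"az": 0}
  ],
  "jaw": 255
}}

```text
clock: 47.62
ee_pos: [0.5912, -0.0511, 0.0256]
orientation: [-180.0, -0.0, 104.7]
wrist_force: [1.0, 0.0, 0.9]
gripper_width: -0.0003
finger_force: 0.0
```

Request:
{"api": "arm_command", "payload": {
  "steps": [
    {"x": -0.015,"y": 0,"z": 0,"ax": 0,"ay": 0,"az": 0},
    {"x": -0.015,"y": 0,"z": -0.05,"ax": 0,"ay": 0,"az": -0.1},
    {"x": 0,"y": -0.01,"z": -0.09,"ax": 0,"ay": 0,"az": -0.28},
    {"x": 0.02,"y": -0.03,"z": -0.1,"ax": 0,"ay": 0,"az": -0.46},
    {"x": 0.04,"y": -0.06,"z": -0.1,"ax": 0,"ay": 0,"az": -0.64},
    {"x": 0.06,"y": -0.09,"z": -0.1,"ax": 0,"ay": 0,"az": -0.82},
    {"x": 0.08,"y": -0.115,"z": -0.1,"ax": 0,"ay": 0,"az": -1.0},
    {"x": 0.086,"y": -0.124,"z": -0.09,"ax": 0,"ay": 0,"az": -1.18},
    {"x": 0.086,"y": -0.124,"z": -0.07,"ax": 0,"ay": 0,"az": -1.36},
    {"x": 0.086,"y": -0.124,"z": -0.05,"ax": 0,"ay": 0,"az": -1.571}
  ],
  "jaw": 255
}}

```text
clock: 48.88
ee_pos: [0.4499, 0.0001, 0.0754]
orientation: [-180.0, 0.1, -166.3]
wrist_force: [-0.2, -0.0, 0.3]
gripper_width: -0.0002
finger_force: 0.0
```

Request:
{"api": "arm_command", "payload": {
  "steps": [
    {"x": 0,"y": 0,"z": 0,"ax": 0,"ay": 0,"az": 0},
    {"x": 0,"y": 0,"z": 0,"ax": 0,"ay": 0,"az": 0}
  ],
  "jaw": 255
}}

```text
clock: 49.12
ee_pos: [0.45, 0.0004, 0.0763]
orientation: [-180.0, 0.0, -166.9]
wrist_force: [0.4, -0.7, 0.6]
gripper_width: 0.0
finger_force: 0.0
```

```bash
python3 - <<'E'
from h import *
rel('near'); panels()
E
```

```text
near D 0.0616 along 0.0003 z 0.0763 ori [-180.     0.  -166.9] w 0.0 F [ 0.4 -0.7  0.6]
scene
  ('near', 166, 'slope', np.float64(0.41), 'ztop', np.float64(0.015), 'a@top', np.float64(0.0332))
  ('far', 231, 'slope', np.float64(0.44), 'ztop', np.float64(0.0176), 'a@top', np.float64(0.0308))
  ('left', 24, 'slope', np.float64(1.6), 'ztop', np.float64(0.0375), 'a@top', np.float64(-0.0004))
  ('right', 125, 'slope', np.float64(1.53), 'ztop', np.float64(0.0378), 'a@top', np.float64(0.0003))
side
  ('near', 301, 'slope', np.float64(0.45), 'ztop', np.float64(0.0168), 'a@top', np.float64(0.0327))
  ('far', 266, 'slope', np.float64(0.55), 'ztop', np.float64(0.018), 'a@top', np.float64(0.0302))
  ('left', 378, 'slope', np.float64(1.57), 'ztop', np.float64(0.0392), 'a@top', np.float64(0.0004))
  ('right', 282, 'slope', np.float64(1.58), 'ztop', np.float64(0.0397), 'a@top', np.float64(-0.0005))
```

Request:
{"api": "arm_command", "payload": {
  "steps": [
    {"x": 0,"y": 0,"z": 0.03,"ax": 0,"ay": 0,"az": -0.028},
    {"x": 0,"y": 0,"z": 0.06,"ax": 0,"ay": 0,"az": -0.028},
    {"x": 0,"y": 0,"z": 0.0725,"ax": 0,"ay": 0,"az": -0.028},
    {"x": -0.005,"y": 0,"z": 0.0725,"ax": 0,"ay": 0,"az": -0.028},
    {"x": -0.0125,"y": 0,"z": 0.0725,"ax": 0,"ay": 0,"az": -0.028},
    {"x": -0.0125,"y": 0,"z": 0.0725,"ax": 0,"ay": 0,"az": -0.028}
  ],
  "jaw": 255
}}

```text
clock: 49.98
ee_pos: [0.4628, 0.0037, 0.0039]
orientation: [-180.0, 0.1, -165.1]
wrist_force: [0.2, 0.9, 0.8]
gripper_width: 0.0005
finger_force: 0.0
```

```bash
python3 - <<'E'
from h import *
rel('near')
E
```

```text
near D 0.0483 along 0.0003 z 0.0039 ori [-1.800e+02  1.000e-01 -1.651e+02] w 0.0005 F [0.2 0.9 0.8]
```

Request:
{"api": "arm_command", "payload": {
  "steps": [
    {"x": -0.0024,"y": 0,"z": -0.0023,"ax": 0,"ay": 0,"az": 0},
    {"x": -0.0042,"y": 0,"z": -0.0056,"ax": 0,"ay": 0,"az": 0},
    {"x": -0.0074,"y": 0,"z": -0.0102,"ax": 0,"ay": 0,"az": 0},
    {"x": -0.0112,"y": 0,"z": -0.0143,"ax": 0,"ay": 0,"az": 0},
    {"x": -0.0156,"y": 0,"z": -0.0177,"ax": 0,"ay": 0,"az": 0},
    {"x": -0.0205,"y": 0,"z": -0.0204,"ax": 0,"ay": 0,"az": 0},
    {"x": -0.0258,"y": 0,"z": -0.0223,"ax": 0,"ay": 0,"az": 0},
    {"x": -0.0302,"y": 0,"z": -0.0233,"ax": 0,"ay": 0,"az": 0},
    {"x": -0.034,"y": 0,"z": -0.0235,"ax": 0,"ay": 0,"az": 0},
    {"x": -0.0353,"y": 0,"z": -0.0235,"ax": 0,"ay": 0,"az": 0}
  ],
  "jaw": 255
}}

```text
clock: 51.22
ee_pos: [0.4959, 0.0128, 0.0265]
orientation: [180.0, -0.0, -165.1]
wrist_force: [-0.2, -1.1, -0.7]
gripper_width: -0.0001
finger_force: 0.3
```

Request:
{"api": "arm_command", "payload": {
  "steps": [
    {"x": 0,"y": 0,"z": 0,"ax": 0,"ay": 0,"az": 0},
    {"x": 0,"y": 0,"z": 0,"ax": 0,"ay": 0,"az": 0}
  ],
  "jaw": 255
}}

```text
clock: 51.48
ee_pos: [0.4956, 0.0127, 0.0265]
orientation: [180.0, -0.0, -165.1]
wrist_force: [-1.1, -0.2, -0.2]
gripper_width: 0.0002
finger_force: 0.0
```

```bash
python3 - <<'E'
from h import *
rel('near'); panels()
E
```

```text
near D 0.0143 along -0.0001 z 0.0265 ori [ 180.    -0.  -165.1] w 0.0002 F [-1.1 -0.2 -0.2]
scene
  ('near', 143, 'slope', np.float64(1.54), 'ztop', np.float64(0.0375), 'a@top', np.float64(0.0009))
  ('far', 233, 'slope', np.float64(0.44), 'ztop', np.float64(0.0175), 'a@top', np.float64(0.0307))
  ('left', np.int64(12))
  ('right', 128, 'slope', np.float64(1.53), 'ztop', np.float64(0.0378), 'a@top', np.float64(0.0001))
side
  ('near', 113, 'slope', np.float64(1.56), 'ztop', np.float64(0.0401), 'a@top', np.float64(0.0014))
  ('far', 266, 'slope', np.float64(0.55), 'ztop', np.float64(0.0184), 'a@top', np.float64(0.0304))
  ('left', 377, 'slope', np.float64(1.56), 'ztop', np.float64(0.0391), 'a@top', np.float64(0.0003))
  ('right', 285, 'slope', np.float64(1.58), 'ztop', np.float64(0.0397), 'a@top', np.float64(-0.0007))
```

Request:
{"api": "arm_command", "payload": {
  "steps": [
    {"x": -0.0015,"y": 0,"z": 0,"ax": 0,"ay": 0,"az": 0},
    {"x": -0.0015,"y": 0,"z": 0,"ax": 0,"ay": 0,"az": 0},
    {"x": -0.0015,"y": 0,"z": 0,"ax": 0,"ay": 0,"az": 0}
  ],
  "jaw": 255
}}

```text
clock: 51.95
ee_pos: [0.4972, 0.0131, 0.0266]
orientation: [180.0, 0.0, -165.1]
wrist_force: [0.4, -0.3, -1.0]
gripper_width: 0.0001
finger_force: 0.0
```

```bash
python3 - <<'E'
from h import *
rel('near'); panels()
for n in ['scene','side']:
    p,d,c=shot(n);P=cloud(d,c)
    for z0 in (.03,.06,.1):
        m=(d>0)&(P[...,0]>.66)&(P[...,0]<.9)&(P[...,1]>-.06)&(P[...,1]<.2)&(P[...,2]>z0)&(P[...,2]<.2); print(n,z0,m.sum(),np.percentile(P[m][:,0],[0.5,2,10]).round(3) if m.sum() else '')
E
```

```text
near D 0.0126 along -0.0001 z 0.0266 ori [ 180.     0.  -165.1] w 0.0001 F [ 0.4 -0.3 -1. ]
scene
  ('near', 152, 'slope', np.float64(1.59), 'ztop', np.float64(0.0366), 'a@top', np.float64(-0.0008))
  ('far', 235, 'slope', np.float64(0.43), 'ztop', np.float64(0.0171), 'a@top', np.float64(0.0311))
  ('left', 13, 'slope', np.float64(1.6), 'ztop', np.float64(0.037), 'a@top', np.float64(-0.001))
  ('right', 127, 'slope', np.float64(1.53), 'ztop', np.float64(0.0382), 'a@top', np.float64(0.0005))
side
  ('near', 101, 'slope', np.float64(1.61), 'ztop', np.float64(0.0405), 'a@top', np.float64(-0.0001))
  ('far', 268, 'slope', np.float64(0.55), 'ztop', np.float64(0.0187), 'a@top', np.float64(0.0304))
  ('left', 385, 'slope', np.float64(1.56), 'ztop', np.float64(0.0392), 'a@top', np.float64(0.0005))
  ('right', 283, 'slope', np.float64(1.58), 'ztop', np.float64(0.0395), 'a@top', np.float64(0.0))
scene 0.03 1496 [0.736 0.738 0.754]
scene 0.06 1075 [0.736 0.738 0.76 ]
scene 0.1 338 [0.739 0.744 0.813]
side 0.03 2701 [0.734 0.736 0.807]
side 0.06 2113 [0.734 0.737 0.807]
side 0.1 830 [0.735 0.741 0.765]
```

The near panel is upright. For the far panel I'll start closer in, 52 mm out from the crease, to stay clear of the rack at x ≈ 0.735.

Request:
{"api": "arm_command", "payload": {
  "steps": [
    {"x": 0.015,"y": 0,"z": 0,"ax": 0,"ay": 0,"az": 0},
    {"x": 0.015,"y": 0,"z": -0.05,"ax": 0,"ay": 0,"az": 0},
    {"x": 0,"y": 0,"z": -0.08,"ax": 0,"ay": 0,"az": 0},
    {"x": -0.04,"y": 0,"z": -0.08,"ax": 0,"ay": 0,"az": 0},
    {"x": -0.08,"y": 0,"z": -0.08,"ax": 0,"ay": 0,"az": 0},
    {"x": -0.12,"y": 0,"z": -0.08,"ax": 0,"ay": 0,"az": 0},
    {"x": -0.155,"y": 0,"z": -0.08,"ax": 0,"ay": 0,"az": 0},
    {"x": -0.18,"y": 0,"z": -0.07,"ax": 0,"ay": 0,"az": 0},
    {"x": -0.1886,"y": 0,"z": -0.05,"ax": 0,"ay": 0,"az": 0},
    {"x": -0.1886,"y": 0,"z": -0.04,"ax": 0,"ay": 0,"az": 0}
  ],
  "jaw": 255
}}

```text
clock: 53.4
ee_pos: [0.6783, 0.0616, 0.0644]
orientation: [180.0, -0.1, -165.1]
wrist_force: [-0.2, -0.6, 0.6]
gripper_width: -0.0001
finger_force: 0.0
```

Request:
{"api": "arm_command", "payload": {
  "steps": [
    {"x": 0,"y": 0,"z": 0,"ax": 0,"ay": 0,"az": 0},
    {"x": 0,"y": 0,"z": 0,"ax": 0,"ay": 0,"az": 0}
  ],
  "jaw": 255
}}

```text
clock: 53.65
ee_pos: [0.6791, 0.0615, 0.0674]
orientation: [-180.0, 0.0, -165.1]
wrist_force: [-0.3, 0.0, -0.3]
gripper_width: -0.0001
finger_force: 0.0
```

```bash
python3 - <<'E'
from h import *
rel('far')
p,d,c=shot('scene','far.png'); p2,d2,c2=shot('side')
cv2.imwrite('pics/far2.png',np.hstack([cv2.resize(p[100:240,190:330],(400,400)),cv2.resize(p2[120:260,130:270],(400,400))]))
E
```

```text
far D 0.0516 along 0.0007 z 0.0674 ori [-180.     0.  -165.1] w -0.0001 F [-0.3  0.  -0.3]
```

View pics/far2.png

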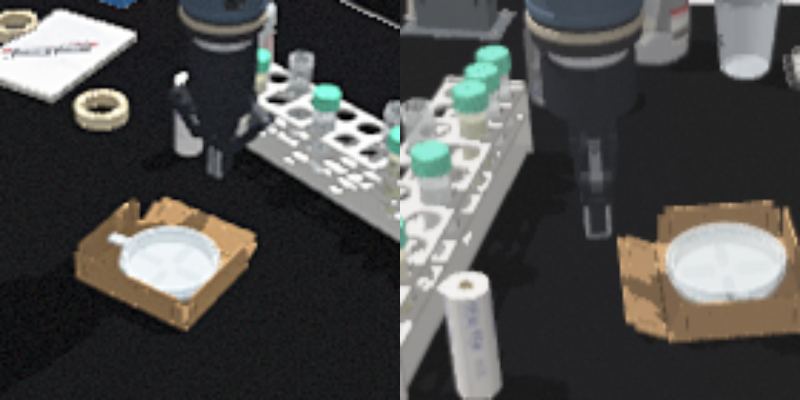

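Three panels are up and the gripper is clear of the rack. I'll go down and fold the far panel.

Request:
{"api": "arm_command", "payload": {
  "steps": [
    {"x": 0,"y": 0,"z": 0.025,"ax": 0,"ay": 0,"az": 0},
    {"x": 0,"y": 0,"z": 0.05,"ax": 0,"ay": 0,"az": 0},
    {"x": 0,"y": 0,"z": 0.062,"ax": 0,"ay": 0,"az": 0},
    {"x": 0,"y": 0,"z": 0.062,"ax": 0,"ay": 0,"az": 0},
    {"x": 0.003,"y": -0.0005,"z": 0.062,"ax": 0,"ay": 0,"az": 0},
    {"x": 0.003,"y": -0.0005,"z": 0.062,"ax": 0,"ay": 0,"az": 0}
  ],
  "jaw": 255
}}

```text
clock: 54.5
ee_pos: [0.677, 0.0604, 0.0056]
orientation: [-180.0, 0.1, -165.1]
wrist_force: [0.6, -0.4, 0.5]
gripper_width: 0.0002
finger_force: 0.0
```

```bash
python3 - <<'E'
from h import *
rel('far')
E
```

```text
far D 0.0493 along 0.0002 z 0.0056 ori [-1.800e+02  1.000e-01 -1.651e+02] w 0.0002 F [ 0.6 -0.4  0.5]
```

Request:
{"api": "arm_command", "payload": {
  "steps": [
    {"x": 0.0043,"y": 0,"z": -0.0024,"ax": 0,"ay": 0,"az": 0},
    {"x": 0.0061,"y": 0,"z": -0.0056,"ax": 0,"ay": 0,"az": 0},
    {"x": 0.0083,"y": 0,"z": -0.0086,"ax": 0,"ay": 0,"az": 0},
    {"x": 0.0121,"y": 0,"z": -0.0127,"ax": 0,"ay": 0,"az": 0},
    {"x": 0.0165,"y": 0,"z": -0.0161,"ax": 0,"ay": 0,"az": 0},
    {"x": 0.0214,"y": 0,"z": -0.0188,"ax": 0,"ay": 0,"az": 0},
    {"x": 0.0267,"y": 0,"z": -0.0208,"ax": 0,"ay": 0,"az": 0},
    {"x": 0.0311,"y": 0,"z": -0.0215,"ax": 0,"ay": 0,"az": 0},
    {"x": 0.0349,"y": 0,"z": -0.0215,"ax": 0,"ay": 0,"az": 0},
    {"x": 0.036,"y": 0,"z": -0.0215,"ax": 0,"ay": 0,"az": 0}
  ],
  "jaw": 255
}}

```text
clock: 55.75
ee_pos: [0.6415, 0.0511, 0.026]
orientation: [180.0, -0.0, -165.1]
wrist_force: [0.4, -0.2, -0.5]
gripper_width: 0.0001
finger_force: 0.3
```

Request:
{"api": "arm_command", "payload": {
  "steps": [
    {"x": 0,"y": 0,"z": 0,"ax": 0,"ay": 0,"az": 0},
    {"x": 0,"y": 0,"z": 0,"ax": 0,"ay": 0,"az": 0}
  ],
  "jaw": 255
}}

```text
clock: 56.0
ee_pos: [0.6418, 0.0512, 0.026]
orientation: [180.0, -0.0, -165.1]
wrist_force: [-0.2, -1.0, -0.3]
gripper_width: -0.0003
finger_force: 0.0
```

```bash
python3 - <<'E'
from h import *
rel('far'); panels()
E
```

```text
far D 0.0129 along 0.0002 z 0.026 ori [ 180.    -0.  -165.1] w -0.0003 F [-0.2 -1.  -0.3]
scene
  ('near', 209, 'slope', np.float64(1.59), 'ztop', np.float64(0.0372), 'a@top', np.float64(-0.0008))
  ('far', 192, 'slope', np.float64(1.55), 'ztop', np.float64(0.0381), 'a@top', np.float64(0.0008))
  ('left', 128, 'slope', np.float64(1.61), 'ztop', np.float64(0.0377), 'a@top', np.float64(-0.0004))
  ('right', 128, 'slope', np.float64(1.54), 'ztop', np.float64(0.0376), 'a@top', np.float64(-0.0))
side
  ('near', 106, 'slope', np.float64(1.6), 'ztop', np.float64(0.0402), 'a@top', np.float64(-0.0001))
  ('far', 39, 'slope', np.float64(1.56), 'ztop', np.float64(0.0403), 'a@top', np.float64(-0.0001))
  ('left', 379, 'slope', np.float64(1.56), 'ztop', np.float64(0.0393), 'a@top', np.float64(0.0006))
  ('right', 283, 'slope', np.float64(1.58), 'ztop', np.float64(0.0398), 'a@top', np.float64(-0.0004))
```

Request:
{"api": "arm_command", "payload": {
  "steps": [
    {"x": 0.0014,"y": 0,"z": 0,"ax": 0,"ay": 0,"az": 0},
    {"x": 0.0014,"y": 0,"z": 0,"ax": 0,"ay": 0,"az": 0},
    {"x": 0.0014,"y": 0,"z": 0,"ax": 0,"ay": 0,"az": 0}
  ],
  "jaw": 255
}}

```text
clock: 56.48
ee_pos: [0.6404, 0.0508, 0.0261]
orientation: [180.0, -0.0, -165.1]
wrist_force: [0.4, -0.3, 0.6]
gripper_width: -0.0
finger_force: 0.0
```

Request:
{"api": "arm_command", "payload": {
  "steps": [
    {"x": -0.012,"y": 0,"z": 0,"ax": 0,"ay": 0,"az": 0},
    {"x": -0.012,"y": 0,"z": 0,"ax": 0,"ay": 0,"az": 0},
    {"x": -0.012,"y": 0,"z": -0.05,"ax": 0,"ay": 0,"az": 0},
    {"x": 0,"y": 0,"z": -0.1,"ax": 0,"ay": 0,"az": 0},
    {"x": 0.04,"y": 0.03,"z": -0.14,"ax": 0,"ay": 0,"az": 0.15},
    {"x": 0.08,"y": 0.06,"z": -0.18,"ax": 0,"ay": 0,"az": 0.3},
    {"x": 0.12,"y": 0.08,"z": -0.2,"ax": 0,"ay": 0,"az": 0.47},
    {"x": 0.15,"y": 0.09,"z": -0.2,"ax": 0,"ay": 0,"az": 0.65},
    {"x": 0.15,"y": 0.09,"z": -0.2,"ax": 0,"ay": 0,"az": 0.83},
    {"x": 0.15,"y": 0.09,"z": -0.2,"ax": 0,"ay": 0,"az": 1.0}
  ],
  "jaw": 255
}}

```text
clock: 57.72
ee_pos: [0.4717, 0.0991, 0.2263]
orientation: [180.0, 0.0, 137.3]
wrist_force: [-0.2, -0.0, -0.1]
gripper_width: -0.0004
finger_force: 0.0
```

Request:
{"api": "arm_command", "payload": {
  "steps": [
    {"x": 0,"y": 0,"z": 0,"ax": 0,"ay": 0,"az": 0.18},
    {"x": 0,"y": 0,"z": 0,"ax": 0,"ay": 0,"az": 0.36},
    {"x": 0,"y": 0,"z": 0,"ax": 0,"ay": 0,"az": 0.54},
    {"x": 0,"y": 0,"z": 0,"ax": 0,"ay": 0,"az": 0.57},
    {"x": 0,"y": 0,"z": 0,"ax": 0,"ay": 0,"az": 0.57}
  ],
  "jaw": 255
}}

```text
clock: 58.35
ee_pos: [0.4722, 0.099, 0.2261]
orientation: [-180.0, 0.0, 105.2]
wrist_force: [0.3, -0.2, 0.2]
gripper_width: 0.0003
finger_force: 0.0
```

```bash
python3 - <<'E'
from h import *
rel('far'); panels()
p,d,c=shot('wrist','end.png')
r=lidfit(p,d,c,0.018,0.034,(0.45,0.7,-0.1,0.2)); print(r)
f=np.load('carton.npy'); u=np.array([np.cos(f[2]),np.sin(f[2])]);v=np.array([-u[1],u[0]]); print('lid in carton',(r[0]-f[:2])@u,(r[0]-f[:2])@v)
P=cloud(d,c); 
for nm,dr,hd in (('near',-u,.062),('far',u,.062),('left',v,.074),('right',-v,.074)):
    e=P[...,:2]-f[:2]; a=e@dr-hd; b=e@np.array([-dr[1],dr[0]]); m=(abs(b)<.045)&(abs(a)<.02)&(P[...,2]>.0365)&(P[...,2]<.05)&(d>0); print(nm,m.sum(),'top a',np.median(a[m]).round(4))
E
```

```text
far D -0.1391 along 0.0895 z 0.2261 ori [-180.     0.   105.2] w 0.0003 F [ 0.3 -0.2  0.2]
scene
  ('near', 212, 'slope', np.float64(1.59), 'ztop', np.float64(0.0374), 'a@top', np.float64(-0.0006))
  ('far', 185, 'slope', np.float64(1.59), 'ztop', np.float64(0.0371), 'a@top', np.float64(-0.0004))
  ('left', 126, 'slope', np.float64(1.62), 'ztop', np.float64(0.0379), 'a@top', np.float64(-0.0008))
  ('right', 129, 'slope', np.float64(1.53), 'ztop', np.float64(0.038), 'a@top', np.float64(0.0005))
side
  ('near', 106, 'slope', np.float64(1.6), 'ztop', np.float64(0.0404), 'a@top', np.float64(0.0))
  ('far', 65, 'slope', np.float64(1.58), 'ztop', np.float64(0.0402), 'a@top', np.float64(-0.002))
  ('left', 380, 'slope', np.float64(1.55), 'ztop', np.float64(0.0391), 'a@top', np.float64(0.0006))
  ('right', 285, 'slope', np.float64(1.58), 'ztop', np.float64(0.04), 'a@top', np.float64(-0.0004))
(array([0.57391571, 0.0238116 ]), np.float64(0.054506118669592804), array([0.55075216, 0.08599343]), 210, np.float64(110.43102308496181), np.float64(0.02725858074074322))
lid in carton 0.0022728524393868803 -0.009068723179400785
near 96 top a -0.0012
far 275 top a -0.001
left 314 top a 0.0011
right 65 top a -0.0024
```

View pics/end.png

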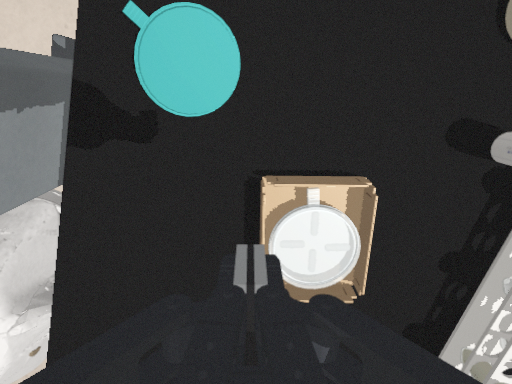

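The four panels stand upright round the closed dish at (315,245), with the tab to the left end and all four bars visible under the lid. I'll hand it in.

```bash
python3 -c "
from station import finish_job
print(finish_job())"
```

```text
the job is handed in; nothing more can be done
None
```

The job is handed in: all four stir bars are on the dish floor, the lid is level and fully down with its tab to the carton's left end, and the four side panels are upright; it took about 58 s, and I never touched the beaker, film roll or tape.

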